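# Fetch the blue test pot from behind the tall ware

## Task

The small blue test pot in the crate is hemmed in by three tall pieces (orange tumbler, white vase, green bottle): first stand all three aside on the grey side board, then take out the blue pot and stand it in the middle of the yellow ring on the banding wheel, and after that put each tall piece back in the crate on exactly the spot where it stood at the start. Set every piece down upright and gently, without tipping or dropping any, and leave the two little kiln props in the crate's front corners where they are.

Things in the scene. Friction and masses are not known exactly. Their poses are not given: they have to be found in the camera images.
- tumbler_mid (a point): Centre, on the axis at half height, of the matt terracotta-orange tumbler, standing mouth down: a closed taper, 90 mm high, 58 mm across at its foot, 55 mm at half height, 52 mm near the top. Round, loose, 0.2 to 0.5 kg. Stands at the left, right or front of the blue pot, as seen from the robot; which piece is where changes.
- vase_mid (a point): Centre, on the axis at half height, of the white ceramic vase: 92 mm high, 56 mm across (straight sides from 16 to 74 mm up), slightly narrower lip with a dark mouth. Round, loose, 0.2 to 0.5 kg. Stands at the left, right or front of the blue pot, as seen from the robot; which piece is where changes.
- bottle_mid (a point): Centre, on the axis at half height, of the green ceramic bottle: 94 mm high, 56 mm across (straight sides from 10 to 76 mm up), then a shoulder and a short 36 mm neck. Round, loose, 0.2 to 0.5 kg. Stands at the left, right or front of the blue pot, as seen from the robot; which piece is where changes.
- testpot_mid (a point): Centre, on the axis at half height, of the small blue test pot: round, 46 mm high, 54 mm across (straight sides from 10 to 37 mm up), loose, upright, 0.1 to 0.2 kg. It stands in the crate between the three tall pieces, about 66 mm from each (centre to centre), and the crate's back panel lies about 78 mm beyond its centre.
- crate: Fixed wooden crate in which the four pieces stand. Origin at the centre of its underside, x towards its back panel (away from the robot), z up. Floor 240 (x) by 250 (y) by 12 mm thick; back panel (x 108 to 120 mm) 67 mm high above the table, rims along both sides (y about +-121 mm) 24 mm high, front open.
- sideboard: The side board, the waiting place: a fixed flat light-grey rectangular board lying on the table, with a thin dark line along each long edge, 300 mm long (its x), 120 mm wide (its y), 12 mm thick; origin at the centre of its underside. It lies to the left or to the right of the crate, its length pointing roughly away from the robot. Free at the start.
- wheel_top (a point): Centre of the top of the banding wheel: a fixed (non-turning) round aluminium disc 160 mm across on a dark foot, its top 55 mm above the table, with a yellow ring (72 mm across) round its centre. It stands on the other side of the crate from the side board. This point lies on the top surface.
- prop_a: Bystander, to be left alone: a loose cream kiln prop, an upright cylinder 30 mm across and 40 mm high, standing on the crate's floor near its front left corner (as seen from the robot). Origin at the centre of its underside.
- prop_b: Bystander, to be left alone: a loose cream kiln prop, an upright cylinder 30 mm across and 40 mm high, standing on the crate's floor near its front right corner (as seen from the robot). Origin at the centre of its underside.

How it is judged:
By the outcome, as a careful person would: the job done as asked, in the order asked, and still so for the second after the job is handed in, with the robot touching nothing.
It also fails if it takes over 141 s, if anything falls off the work surface, if the arm or the gripper's body presses on something with over 40 N, if the wrist force passes 120 N, or if a joint passes its speed limit or range.

## Robot

A 7-joint arm with a two-finger parallel gripper is mounted at the origin on the work surface. World frame = base frame: x ahead of the robot, y to its left, z up, the work surface at z = 0. Lengths are in m, angles in rad, forces in N, time in s.
With the tool pointing down it reaches from about 0.35 to 0.9 m from the base axis. Payload 7.2 kg.
Tool frame: the origin (TCP) lies at the very end of the fingers, on their centre line; the grasp point (between the pads) lies 19 mm behind it; x points along the fingers, z is the direction in which the jaws open and shut, and the axes are right-handed (so a half turn about x gives the same grasp; the last joint's range is limited). The gripper opens to 85 mm and grips with 20 to 120 N. Pads are 22 mm wide; open, the fingers measure 114 mm over their backs; the gripper's body (76 mm by 85 mm) begins 54 mm behind the grasp point. The pads swing forward as they close: fully open they stand 13 mm farther back than shut.
Start: joints at [1.237, 0.411, -0.013, 1.596, 0.006, 1.134, -0.082], TCP at [0.164, -0.603, 0.231] pointing down, gripper open.
Joint ranges: [-2.95, 2.95], [-0.29, 1.99], [-1.47, 1.44], [0.14, 2.54], [-1.03, 4.17], [0.13, 1.85], [-2.86, 2.86]. Speed limits (rad/s): [2.39, 2.39, 3.01, 3.01, 3.14, 3.14, 3.14].

## Interface

Orientations are given as a unit quaternion [w, x, y, z].
In Python, from rig import robot gives the robot as it stands. The module is installed in compiled form; this text tells all that it offers.
- The arm moves only by the shell command python3 -m creep 'ROWS' [FORCE]. ROWS is JSON, a list that holds one entry, the list of rows, each a list of 7 numbers: the shift along the world's x, y, z as a fraction of full scale, then the turn, a rotation vector about the world's x, y, z as a fraction of full scale, then the closure, from -1 (fully open) to 1 (shut). A call has 1 to 20 rows; each row shifts and turns the pose as measured when the row begins; what a row does not reach is not made up. Full scale, the value 1, is 25 mm for a shift and 360 degrees for a turn. A row lasts 1/8 s, in which the tool goes at most 62.5 mm and 10.7 degrees, less where a joint would pass 70% of its speed; a pose out of reach is approached as far as the arm can. A call with a number of a shift or a turn outside -1 to 1 is refused whole. A call with a gripper value outside its range is refused whole. The fingers move at their own pace and stop on an object; FORCE is the grip in N (left out, the last holds). Time passes only in rows, so rows that do not move let the fingers close. It gives the time, the measured TCP pose, the force and the opening at its end, in the units of the state.
- robot.state(): the state, without advancing time (a new reading comes with each control period).
- robot.get_image(name): name is "side" or "top"; returns a dict with "img" (400x640x3 uint8, red, green, blue), "camera_matrix" (3x3 intrinsics, pixels), "R" (3x3) and "t" (3): a world point X has camera coordinates R X + t. Camera axes: x right, y down, z forward; pixel columns grow to the right and rows downward; lengths in m; the calibration is good to about 2 mm. A picture is of the moment at which its call begins. There is no depth.
- robot.hand_in(): hands the job in, once; it reports no verdict.
The state is a dict: "clock": time; "joint_positions": joint angles; "joint_velocities": joint speeds; "joint_efforts": joint torques, N m; "position": TCP position; "tcp_rot": TCP orientation; "wrist_force": force on the tool from outside, world axes, zero at the start; "moment": the same for the moment, N m; "grip_width": finger opening in m.
Only numpy, scipy, OpenCV 4.12 (cv2) and the standard library are available. Lean on these libraries where they do the work, as an engineer would, in place of code of your own. Each camera call takes 0.05 s, during which the arm holds its last target.

## Working session

There is one attempt and no reset: what is moved stays moved. The work goes in short steps, Python scripts to look and compute and a shell command to move; the robot and the scene stay as the last step left them, time stands still between calls to the robot, and variables do not carry over. Pictures are saved under pics/ and viewed, and the job is handed in when it is done.

```bash
mkdir -p pics; ls; python3 - <<'E'
from rig import robot
import cv2
s=robot.state()
for k,v in s.items(): print(k,v)
for n in("side","top"):
    d=robot.get_image(n); cv2.imwrite(f"pics/{n}0.png",d["img"][:,:,::-1]); print(n,d["camera_matrix"],d["R"],d["t"])
E
```

```text
pics
clock 0.0
joint_positions [ 1.23680435  0.41189493 -0.01269756  1.59704084  0.00559118  1.13430501
 -0.08223284]
joint_velocities [-6.79771535e-04  6.78862515e-04  9.51065368e-04  5.45475483e-05
 -5.88972896e-04 -2.18005338e-04  3.90733612e-04]
joint_efforts [ 1.35682003e-03 -6.00621557e+01  6.82654940e-01 -2.99418157e+01
  1.36940819e-02  1.05058320e-02  6.69950495e-06]
position [ 0.16399495 -0.60258726  0.23045756]
tcp_rot [ 0.5613621   0.42965931  0.56231417 -0.42903174]
wrist_force [ 0.19273423 -0.25997675  0.14364677]
moment [-0.05888258  0.05460927 -0.02760613]
grip_width 0.08536000584042347
side [[387.05876413   0.         315.24662706]
 [  0.         387.05876413 195.71911554]
 [  0.           0.           1.        ]] [[ 0.99825742 -0.05652995  0.01692582]
 [-0.02136962 -0.61368059 -0.78926514]
 [ 0.05500417  0.78752809 -0.61381923]] [-0.53857764  0.08916153  0.86098877]
top [[398.59068244   0.         316.17524775]
 [  0.         398.59068244 196.27304052]
 [  0.           0.           1.        ]] [[ 0.01937704 -0.99917057  0.03581479]
 [-0.99521255 -0.02270765 -0.09505973]
 [ 0.09579415 -0.03380135 -0.9948271 ]] [-0.02336328  0.56372907  0.81774952]
```

View pics/side0.png

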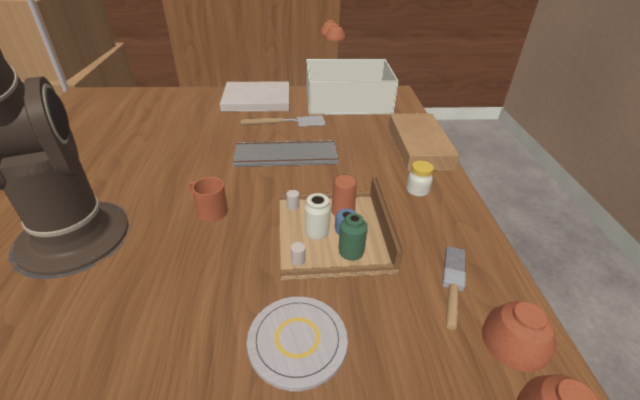

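View pics/top0.png

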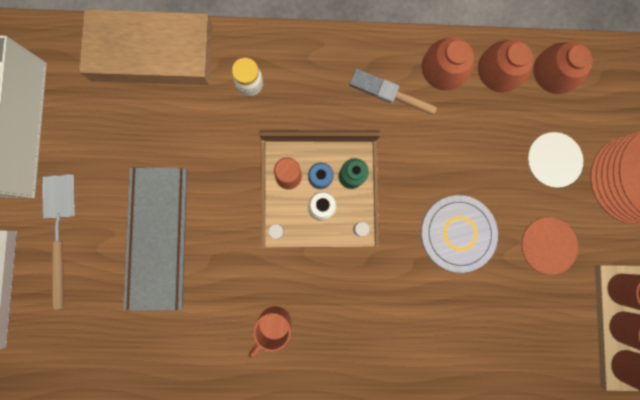

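```bash
python3 - <<'E'
import cv2,numpy as np
t=cv2.imread("pics/top0.png"); s=cv2.imread("pics/side0.png")
a=cv2.resize(t[120:260,250:390],(560,560),interpolation=cv2.INTER_CUBIC);cv2.imwrite("pics/tc.png",a)
b=cv2.resize(s[165:285,265:405],(700,600),interpolation=cv2.INTER_CUBIC);cv2.imwrite("pics/sc.png",b)
E
```

```text
(no output)
```

View pics/tc.png

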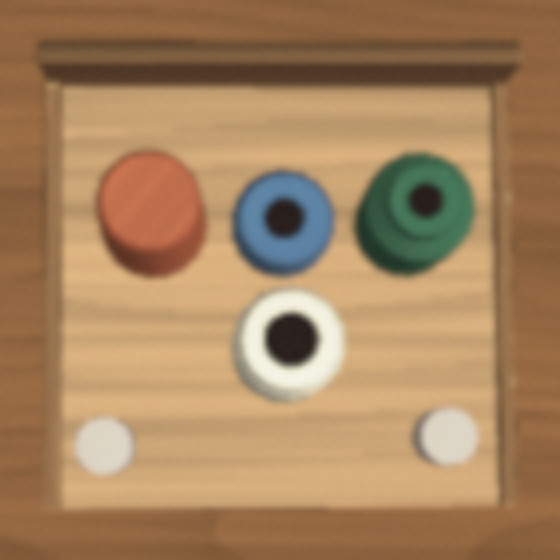

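View pics/sc.png

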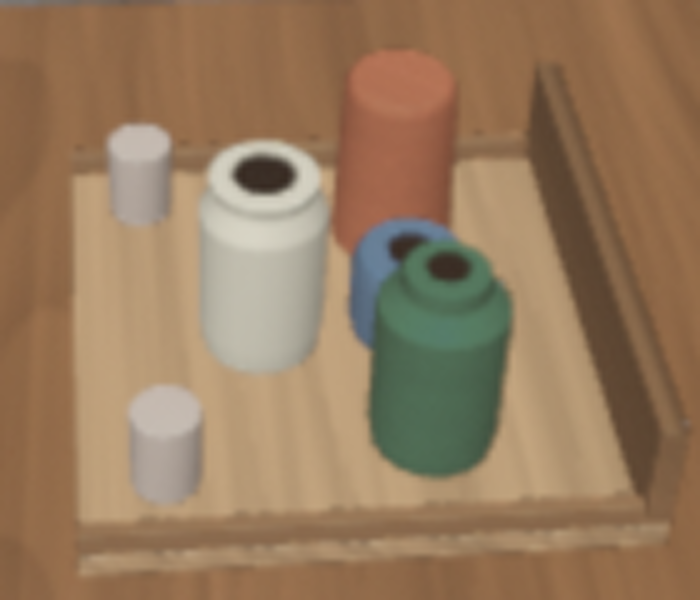

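```bash
cat > h.py <<'E'
import cv2,numpy as np
from rig import robot
def cap(n,save=None):
    d=robot.get_image(n)
    if save: cv2.imwrite(f"pics/{save}.png",d["img"][:,:,::-1])
    return d
def plane(d,uv,z):
    K,R,t=map(np.array,(d["camera_matrix"],d["R"],d["t"]))
    c=-R.T@t; r=R.T@np.linalg.inv(K)@np.array([uv[0],uv[1],1.]); return c+r*(z-c[2])/r[2]
def proj(d,X):
    K,R,t=map(np.array,(d["camera_matrix"],d["R"],d["t"])); p=K@(R@np.array(X)+t); return p[:2]/p[2]
def tri(d1,u1,d2,u2):
    A=[];b=[]
    for d,u in((d1,u1),(d2,u2)):
        K,R,t=map(np.array,(d["camera_matrix"],d["R"],d["t"])); c=-R.T@t; r=R.T@np.linalg.inv(K)@np.array([u[0],u[1],1.]); r/=np.linalg.norm(r)
        P=np.eye(3)-np.outer(r,r);A.append(P);b.append(P@c)
    X=np.linalg.solve(sum(A),sum(b)); return X
def blobs(m,amin=8):
    n,l,st,c=cv2.connectedComponentsWithStats(m.astype(np.uint8))
    return [(tuple(np.round(c[i],2)),tuple(int(v) for v in st[i])) for i in range(1,n) if st[i][4]>=amin]
E
python3 - <<'E'
from h import *
T=cap("top");S=cap("side")
for d,roi in((T,(120,260,250,390)),(S,(165,290,265,405))):
    y0,y1,x0,x1=roi; im=d["img"]; g=im.max(2)
    m=np.zeros(g.shape,bool); m[y0:y1,x0:x1]=g[y0:y1,x0:x1]<62
    print("dark",blobs(m))
    hsv=cv2.cvtColor(im,cv2.COLOR_RGB2HSV); H,Sa,V=[hsv[...,i].astype(int) for i in range(3)]
    def roi_m(c):
        q=np.zeros(g.shape,bool); q[y0:y1,x0:x1]=c[y0:y1,x0:x1]; return q
    print("white",blobs(roi_m((Sa<45)&(V>130)),30))
    print("orange",blobs(roi_m((H<10)&(Sa>110)&(V>110)),30), "bright",blobs(roi_m((H<10)&(Sa>110)&(V>185)),30))
    print("green",blobs(roi_m((H>65)&(H<95)&(Sa>80)),30)); print("blue",blobs(roi_m((H>100)&(H<125)&(Sa>80)),30))
hsv=cv2.cvtColor(T["img"],cv2.COLOR_RGB2HSV); H,Sa,V=[hsv[...,i].astype(int) for i in range(3)]
m=(H>18)&(H<30)&(Sa>110)&(V>150); q=np.zeros(m.shape,bool);q[180:290,410:510]=m[180:290,410:510]
ys,xs=np.nonzero(q);e=cv2.fitEllipse(np.c_[xs,ys].astype(np.float32));print("ring",e,len(xs),plane(T,e[0],.055))
hsv=cv2.cvtColor(S["img"],cv2.COLOR_RGB2HSV); H,Sa,V=[hsv[...,i].astype(int) for i in range(3)]
m=(H>18)&(H<30)&(Sa>110)&(V>150); q=np.zeros(m.shape,bool);q[300:380,240:350]=m[300:380,240:350]
ys,xs=np.nonzero(q);es=cv2.fitEllipse(np.c_[xs,ys].astype(np.float32));print("ring",es,len(xs),plane(S,es[0],.055),tri(T,e[0],S,es[0]))
# sideboard mask
hsv=cv2.cvtColor(T["img"],cv2.COLOR_RGB2HSV); H,Sa,V=[hsv[...,i].astype(int) for i in range(3)]
m=(Sa<70)&(V>60); q=np.zeros(m.shape,np.uint8);q[150:330,110:205]=m[150:330,110:205]
q=cv2.morphologyEx(q,cv2.MORPH_CLOSE,np.ones((7,7)))
c=max(cv2.findContours(q,0,2)[0],key=cv2.contourArea); r=cv2.minAreaRect(c);print("sb",r); 
for p in cv2.boxPoints(r): print(plane(T,p,.012).round(4))
E
```

```text
dark [((np.float64(355.93), np.float64(169.56)), (353, 166, 7, 8, 45)), ((np.float64(320.5), np.float64(174.0)), (317, 170, 8, 9, 56)), ((np.float64(343.91), np.float64(181.37)), (340, 173, 12, 14, 43)), ((np.float64(322.25), np.float64(204.18)), (317, 199, 11, 11, 97))]
white [((np.float64(321.72), np.float64(206.01)), (309, 193, 27, 26, 415)), ((np.float64(361.26), np.float64(228.77)), (354, 223, 15, 13, 148)), ((np.float64(275.79), np.float64(230.98)), (269, 225, 14, 13, 144))]
orange [((np.float64(287.71), np.float64(172.31)), (275, 158, 26, 30, 582))] bright [((np.float64(287.01), np.float64(169.72)), (276, 159, 23, 22, 392))]
green [((np.float64(352.88), np.float64(173.37)), (340, 160, 28, 27, 517))]
blue [((np.float64(320.14), np.float64(175.4)), (309, 164, 24, 24, 362))]
dark [((np.float64(317.54), np.float64(199.69)), (313, 198, 10, 5, 39)), ((np.float64(345.11), np.float64(213.78)), (344, 213, 4, 3, 9)), ((np.float64(354.07), np.float64(218.07)), (351, 216, 7, 5, 28))]
white [((np.float64(292.39), np.float64(199.13)), (287, 190, 12, 20, 202)), ((np.float64(316.78), np.float64(217.23)), (305, 194, 25, 45, 920)), ((np.float64(297.45), np.float64(253.01)), (291, 242, 14, 23, 276))]
orange [((np.float64(343.2), np.float64(193.61)), (332, 176, 24, 39, 669))] bright []
green []
blue []
ring ((459.7547912597656, 233.0482635498047), (30.926513671875, 32.265071868896484), 151.7142333984375) 262 [ 0.49213487 -0.30769966  0.055     ]
ring ((296.825439453125, 337.3758544921875), (37.174644470214844, 41.172584533691406), 82.37345123291016) 378 [ 0.49198664 -0.30759085  0.055     ] [ 0.49206018 -0.30765722  0.0551078 ]
sb ((154.999267578125, 238.51922607421875), (59.07170867919922, 143.24026489257812), 2.2025980949401855)
[0.3226 0.3834 0.012 ]
[0.6218 0.3912 0.012 ]
[0.6201 0.2662 0.012 ]
[0.3195 0.2625 0.012 ]
```

```bash
python3 - <<'E'
from h import *
T=cap("top");S=cap("side")
for n,u,us,z in(("vase",(322.25,204.18),(317.54,199.69),.104),("bottle",(355.93,169.56),(354.07,218.07),.106),("pot",(320.5,174),None,.058),("tumb",(287.01,169.72),None,.102)):
    print(n,plane(T,u,z).round(4), *( (plane(S,us,z).round(4),tri(T,u,S,us).round(4)) if us else ()))
# side masks: silhouettes; axis column check
im=S["img"];hsv=cv2.cvtColor(im,cv2.COLOR_RGB2HSV); H,Sa,V=[hsv[...,i].astype(int) for i in range(3)]
def rows(m,name):
    for y in range(165,290,3):
        xs=np.nonzero(m[y,265:405])[0]
        if len(xs)>3: print(name,y,xs.min()+265,xs.max()+265,len(xs),end=' | ')
    print()
rows((H<10)&(Sa>115)&(V>80),"o")
print(hsv[250,350],hsv[222,340],hsv[180,344],hsv[200,344])
# prop tops: top view
for u in((361.26,228.77),(275.79,230.98)): print("prop",plane(T,u,.052).round(4))
# predicted silhouettes for tumbler with top-view estimates
p=plane(T,(287.01,169.72),.102)
print("tumb side proj top",proj(S,p),"bottom",proj(S,[p[0],p[1],.012]), "top proj foot",proj(T,[p[0],p[1],.012]))
E
```

```text
vase [ 0.5417 -0.0208  0.104 ] [ 0.5414 -0.0209  0.104 ] [ 0.5415 -0.0208  0.104 ]
bottle [ 0.6104 -0.085   0.106 ] [ 0.6096 -0.0841  0.106 ] [ 0.6099 -0.0848  0.1067]
pot [ 0.6073 -0.0184  0.058 ]
tumb [0.6073 0.0486 0.102 ]
o 177 337 350 14 | o 180 335 353 17 | o 183 334 355 20 | o 186 334 355 13 | o 189 334 354 21 | o 192 333 354 22 | o 195 333 354 22 | o 198 333 354 22 | o 201 333 354 22 | o 204 333 353 21 | o 207 332 353 22 | o 210 332 337 6 | 
[ 65  67 107] [101  70 128] [  9 133 178] [  9 135 162]
prop [ 0.4969 -0.1044  0.052 ]
prop [0.489  0.0702 0.052 ]
tumb side proj top [344.8996839  180.51670848] bottom [342.49217221 211.13700911] top proj foot [288.54825293 176.43135741]
```

```bash
cat > st.py <<'E'
import sys,numpy as np
from h import robot
from scipy.spatial.transform import Rotation as Ro
s=robot.state();q=s["tcp_rot"];R=Ro.from_quat([q[1],q[2],q[3],q[0]]).as_matrix()
p=s["position"]
yaw=np.degrees(np.arctan2(R[1,2],R[0,2]))
print("t",round(s["clock"],2),"p",np.round(p,4),"x",R[:,0].round(3),"jawyaw",round(yaw,2),"F",s["wrist_force"].round(1),"w",round(s["grip_width"],4),"j",s["joint_positions"].round(2))
a=[float(v) for v in sys.argv[1:]]
if len(a)>=3: print("shift units",((np.array(a[:3])-p)/.025).round(2))
if len(a)==4:
    j=np.radians(a[3]);z=np.array([np.cos(j),np.sin(j),0]);
    if z@R[:,2]<0:z=-z
    x=np.array([0,0,-1.]);T=np.c_[x,np.cross(z,x),z]
    rv=Ro.from_matrix(T@R.T).as_rotvec();print("turn deg",np.degrees(rv).round(2),"units",(np.degrees(rv)/360).round(4))
E
python3 st.py .607 .0486 .16 0
```

```text
t 0.3 p [ 0.1641 -0.6029  0.231 ] x [-0.     0.001 -1.   ] jawyaw -74.77 F [ 0.2 -0.3 -0.3] w 0.0854 j [ 1.24  0.41 -0.01  1.6   0.01  1.13 -0.08]
shift units [17.72 26.06 -2.84]
turn deg [-2.000e-02 -3.000e-02  7.477e+01] units [-0.000e+00 -1.000e-04  2.077e-01]
```

```bash
python3 -m creep '[[[0.68,1,0,0,0,0.008,-1],[0.68,1,0,0,0,0.008,-1],[0.68,1,0,0,0,0.008,-1],[0.68,1,0,0,0,0.008,-1],[0.68,1,0,0,0,0.008,-1],[0.68,1,0,0,0,0.008,-1],[0.68,1,0,0,0,0.008,-1],[0.68,1,0,0,0,0.008,-1],[0.68,1,0,0,0,0.008,-1],[0.68,1,0,0,0,0.008,-1]]]' 40; python3 st.py .607 .0486 .16 0
```

```text
clock: 1.55
position: [0.3396, -0.3423, 0.2306]
tcp_rot: [0.654, 0.269, 0.654, -0.27]
wrist_force: [-0.7, -0.7, 0.7]
grip_width: 0.0854
t 1.55 p [ 0.3396 -0.3423  0.2306] x [-0.001 -0.001 -1.   ] jawyaw -44.82 F [-0.7 -0.7  0.7] w 0.0854 j [ 0.92  0.18 -0.27  1.92  0.06  1.05 -0.15]
shift units [10.7  15.64 -2.82]
turn deg [ 7.000e-02 -1.000e-02  4.482e+01] units [ 0.0002 -0.      0.1245]
```

```bash
python3 -m creep '[[[0.68,1,0,0,0,0.008,-1],[0.68,1,0,0,0,0.008,-1],[0.68,1,0,0,0,0.008,-1],[0.68,1,0,0,0,0.008,-1],[0.68,1,0,0,0,0.008,-1],[0.68,1,0,0,0,0.008,-1],[0.68,1,0,0,0,0.008,-1],[0.68,1,0,0,0,0.008,-1],[0.68,1,0,0,0,0.008,-1],[0.68,1,0,0,0,0.008,-1],[0.68,1,0,0,0,0.008,-1],[0.68,1,0,0,0,0.008,-1],[0.68,1,0,0,0,0.008,-1],[0.68,1,0,0,0,0.008,-1],[0.6,0.8,0,0,0,0.008,-1],[0,0,0,0,0,0,-1]]]' 40; python3 st.py .607 .0486 .15 0
```

```text
clock: 3.55
position: [0.6021, 0.0627, 0.231]
tcp_rot: [0.708, -0.011, 0.706, 0.012]
wrist_force: [0.2, -0.1, 0.1]
grip_width: 0.0853
t 3.55 p [0.6021 0.0627 0.231 ] x [ 0.002  0.001 -1.   ] jawyaw 1.84 F [ 0.2 -0.1  0.1] w 0.0853 j [ 0.26  0.45 -0.61  1.62  0.27  1.16 -0.38]
shift units [ 0.19 -0.56 -3.24]
turn deg [-0.05  0.13 -1.84] units [-0.0002  0.0004 -0.0051]
```

```bash
python3 -m creep '[[[0.2,-0.57,-0.8,0,0,-0.005,-1],[0,0,-1,0,0,0,-1],[0,0,-1,0,0,0,-1],[0,0,-0.5,0,0,0,-1],[0,0,0,0,0,0,-1]]]' 50; python3 st.py .6073 .0486 .046 0
```

```text
clock: 4.18
position: [0.6048, 0.0398, 0.1416]
tcp_rot: [0.707, 0.003, 0.708, -0.006]
wrist_force: [0.2, 0.2, 0.0]
grip_width: 0.0851
t 4.17 p [0.6048 0.0398 0.1416] x [-0.001 -0.004 -1.   ] jawyaw -0.74 F [0.2 0.2 0. ] w 0.0851 j [ 0.26  0.53 -0.56  1.71  0.33  1.   -0.44]
shift units [ 0.1   0.35 -3.82]
turn deg [ 0.23 -0.07  0.74] units [ 0.0006 -0.0002  0.002 ]
```

```bash
python3 -m creep '[[[0.05,0.15,0,0,0,0.001,-1],[0.05,0.1,0,0.0003,0,0.001,-1],[0,0,0,0,0,0,-1],[0,0,0,0,0,0,-1]]]' 50; python3 st.py .6073 .0486 .046 0
```

```text
clock: 4.68
position: [0.6089, 0.0464, 0.144]
tcp_rot: [0.708, -0.001, 0.706, -0.001]
wrist_force: [-0.7, 0.1, -0.6]
grip_width: 0.0855
t 4.67 p [0.6089 0.0464 0.144 ] x [ 0.003 -0.002 -1.   ] jawyaw -0.02 F [-0.7  0.1 -0.6] w 0.0855 j [ 0.25  0.54 -0.57  1.7   0.33  1.   -0.44]
shift units [-0.06  0.09 -3.92]
turn deg [0.11 0.16 0.02] units [0.0003 0.0004 0.0001]
```

```bash
python3 -m creep '[[[-0.03,0.04,-0.4,0,0,0,-1],[-0.02,0.03,-0.6,0,0,0,-1],[0,0.01,-0.6,0,0,0,-1],[0,0,-0.6,0,0,0,-1],[0,0,-0.6,0,0,0,-1],[0,0,-0.4,0,0,0,-1],[0,0,-0.2,0,0,0,-1],[0,0,0,0,0,0,-1],[0,0,0,0,0,0,-1]]]' 50; python3 st.py .6073 .0486 .046 0;python3 st.py
```

```text
clock: 5.8
position: [0.6068, 0.0485, 0.0519]
tcp_rot: [0.707, -0.001, 0.707, -0.001]
wrist_force: [1.0, -0.4, -0.3]
grip_width: 0.0856
t 5.8 p [0.6068 0.0485 0.0519] x [ 0.001 -0.002 -1.   ] jawyaw -0.02 F [ 1.  -0.4 -0.3] w 0.0856 j [ 0.21  0.64 -0.52  1.77  0.41  0.84 -0.5 ]
shift units [ 0.02  0.   -0.24]
turn deg [0.11 0.06 0.02] units [0.0003 0.0002 0.    ]
t 5.8 p [0.6068 0.0485 0.0519] x [ 0.001 -0.002 -1.   ] jawyaw -0.02 F [ 1.  -0.4 -0.3] w 0.0856 j [ 0.21  0.64 -0.52  1.77  0.41  0.84 -0.5 ]
```

Look before closing.

```bash
python3 -m creep '[[[0.01,0,-0.2,0,0,0,-1],[0,0,0,0,0,0,-1],[0,0,0,0,0,0,-1]]]' 50; python3 - <<'E'
from h import *
d=cap("side","s1");cv2.imwrite("pics/s1c.png",cv2.resize(d["img"][120:290,230:430,::-1],(700,595),interpolation=2))
E
python3 st.py
```

```text
clock: 6.18
position: [0.6077, 0.0486, 0.0476]
tcp_rot: [0.708, -0.001, 0.706, -0.001]
wrist_force: [1.0, 0.4, -0.3]
grip_width: 0.0856
t 6.22 p [0.6077 0.0485 0.0476] x [ 0.003 -0.002 -1.   ] jawyaw -0.02 F [ 0.8 -0.4 -1.3] w 0.0855 j [ 0.2   0.65 -0.51  1.77  0.42  0.83 -0.51]
```

View pics/s1c.png

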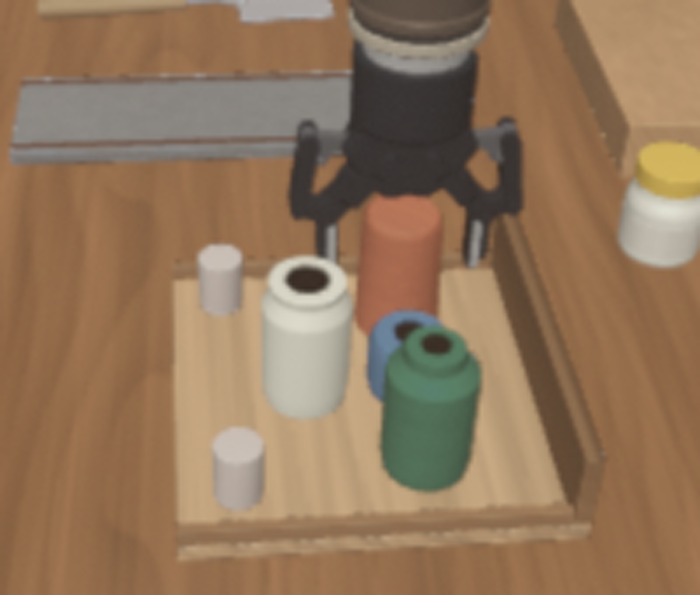

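The fingers straddle the tumbler (crop columns 326 and 478, tumbler centred at 401), and everything else is clear. Closing.

```bash
python3 -m creep '[[[0,0,0,0,0,0,0],[0,0,0,0,0,0,0.3],[0,0,0,0,0,0,1],[0,0,0,0,0,0,1],[0,0,0,0,0,0,1],[0,0,0,0,0,0,1]]]' 50; python3 st.py .6073 .0486 .046 0
```

```text
clock: 6.98
position: [0.6082, 0.0486, 0.0484]
tcp_rot: [0.708, -0.001, 0.706, -0.001]
wrist_force: [0.4, -1.1, 0.5]
grip_width: 0.053
t 6.97 p [0.6082 0.0486 0.0484] x [ 0.004 -0.002 -1.   ] jawyaw -0.03 F [ 0.4 -1.1  0.5] w 0.053 j [ 0.2   0.65 -0.51  1.77  0.42  0.83 -0.51]
shift units [-0.03  0.   -0.09]
turn deg [0.11 0.22 0.03] units [0.0003 0.0006 0.0001]
```

```bash
python3 -m creep '[[[0,0,0.2,0,0,0,1],[0,0,0.4,0,0,0,1],[0,0,0.6,0,0,0,1],[0,0,0.6,0,0,0,1],[0,0.2,0.6,0,0,0,1],[-0.04,0.4,0.3,0,0,0,1],[-0.1,0.6,0,0,0,0,1],[-0.1,0.8,0,0,0,0,1],[-0.1,0.8,0,0,0,0,1],[-0.1,0.8,0,0,0,0,1],[-0.1,0.8,0,0,0,0,1],[-0.1,0.8,0,0,0,0,1],[-0.1,0.8,0,0,0,0,1]]]' 50; python3 st.py .57 .326 .0484 0
```

```text
clock: 8.6
position: [0.5863, 0.2099, 0.1195]
tcp_rot: [0.708, -0.001, 0.707, -0.0]
wrist_force: [0.2, 0.3, -2.5]
grip_width: 0.0528
t 8.6 p [0.5863 0.2099 0.1195] x [ 0.001 -0.002 -1.   ] jawyaw 0.05 F [ 0.2  0.3 -2.5] w 0.0528 j [-0.02  0.59 -0.57  1.69  0.37  0.98 -0.72]
shift units [-0.65  4.64 -2.84]
turn deg [ 0.09  0.08 -0.05] units [ 0.0003  0.0002 -0.0001]
```

```bash
python3 -m creep '[[[-0.12,0.8,0,0,0,0,1],[-0.12,0.8,0,0,0,0,1],[-0.12,0.8,0,0,0,0,1],[-0.12,0.7,0,0,0,0,1],[-0.1,0.5,0,0,0,0,1],[0,0.3,0,0,0,0,1],[0,0.1,0,0,0,0,1],[0,0,0,0,0,0,1],[0,0,0,0,0,0,1]]]' 50; python3 st.py .57 .326 .0484 0
```

```text
clock: 9.72
position: [0.5708, 0.3172, 0.1192]
tcp_rot: [0.708, -0.001, 0.707, -0.0]
wrist_force: [-0.2, 0.0, -2.5]
grip_width: 0.0528
t 9.72 p [0.5708 0.3172 0.1192] x [ 0.001 -0.002 -1.   ] jawyaw 0.07 F [-0.2  0.  -2.5] w 0.0528 j [-0.2   0.63 -0.56  1.61  0.38  1.02 -0.88]
shift units [-0.03  0.35 -2.83]
turn deg [ 0.13  0.07 -0.07] units [ 0.0004  0.0002 -0.0002]
```

```bash
python3 -m creep '[[[0,0.1,-0.3,0,0,0,1],[0,0.1,-0.5,0,0,0,1],[0,0.1,-0.5,0,0,0,1],[0,0,-0.5,0,0,0,1],[0,0,-0.4,0,0,0,1],[0,0,-0.2,0,0,0,1],[0,0,-0.1,0,0,0,1],[0,0,0,0,0,0,1],[0,0,0,0,0,0,1]]]' 50; python3 st.py .57 .326 .0484 0
```

```text
clock: 10.85
position: [0.571, 0.3237, 0.0515]
tcp_rot: [0.707, -0.001, 0.707, -0.001]
wrist_force: [0.1, -0.3, -2.0]
grip_width: 0.0528
t 10.85 p [0.571  0.3237 0.0515] x [ 0.    -0.003 -1.   ] jawyaw -0.02 F [ 0.1 -0.3 -2. ] w 0.0528 j [-0.24  0.71 -0.53  1.64  0.43  0.91 -0.93]
shift units [-0.04  0.09 -0.12]
turn deg [0.19 0.02 0.02] units [0.0005 0.0001 0.0001]
```

```bash
python3 -m creep '[[[0,0,-0.05,0,0,0,1],[0,0,-0.05,0,0,0,1],[0,0,-0.03,0,0,0,1],[0,0,0,0,0,0,1]]]' 50; python3 st.py .57 .326 .0484 0
```

```text
clock: 11.35
position: [0.5714, 0.3239, 0.0489]
tcp_rot: [0.708, -0.001, 0.707, -0.001]
wrist_force: [0.1, 0.2, -2.8]
grip_width: 0.0531
t 11.35 p [0.5714 0.3239 0.0489] x [ 0.002 -0.003 -1.   ] jawyaw -0.04 F [ 0.1  0.2 -2.8] w 0.0531 j [-0.24  0.72 -0.53  1.64  0.44  0.9  -0.93]
shift units [-0.06  0.08 -0.02]
turn deg [0.16 0.09 0.04] units [0.0004 0.0003 0.0001]
```

```bash
python3 -m creep '[[[0,0,-0.05,0,0,0,1],[0,0,-0.04,0,0,0,1],[0,0,0,0,0,0,1]]]' 50; python3 st.py .57 .326 .0484 0
```

```text
clock: 11.72
position: [0.5716, 0.3241, 0.0487]
tcp_rot: [0.708, -0.001, 0.706, -0.001]
wrist_force: [-0.2, -0.6, -3.2]
grip_width: 0.0525
t 11.72 p [0.5716 0.3241 0.0487] x [ 0.003 -0.003 -1.   ] jawyaw -0.04 F [-0.2 -0.6 -3.2] w 0.0525 j [-0.24  0.72 -0.52  1.64  0.44  0.9  -0.93]
shift units [-0.06  0.08 -0.01]
turn deg [0.17 0.16 0.04] units [0.0005 0.0004 0.0001]
```

```bash
python3 -m creep '[[[0,0,-0.1,0,0,0,1],[0,0,-0.08,0,0,0,1]]]' 50; python3 st.py .57 .326 .0484 0; python3 - <<'E'
from h import *
d=cap("side","s2");cv2.imwrite("pics/s2c.png",cv2.resize(d["img"][40:190,200:370,::-1],(680,600),interpolation=2))
E
```

```text
clock: 11.98
position: [0.5718, 0.3241, 0.0483]
tcp_rot: [0.709, -0.001, 0.706, -0.002]
wrist_force: [-6.0, -5.2, 16.8]
grip_width: 0.0529
t 11.97 p [0.5718 0.3241 0.0483] x [ 0.004 -0.004 -1.   ] jawyaw -0.07 F [-6.  -5.2 16.8] w 0.0529 j [-0.24  0.72 -0.52  1.64  0.44  0.9  -0.94]
shift units [-0.07  0.07  0.  ]
turn deg [0.24 0.24 0.07] units [0.0007 0.0007 0.0002]
```

View pics/s2c.png

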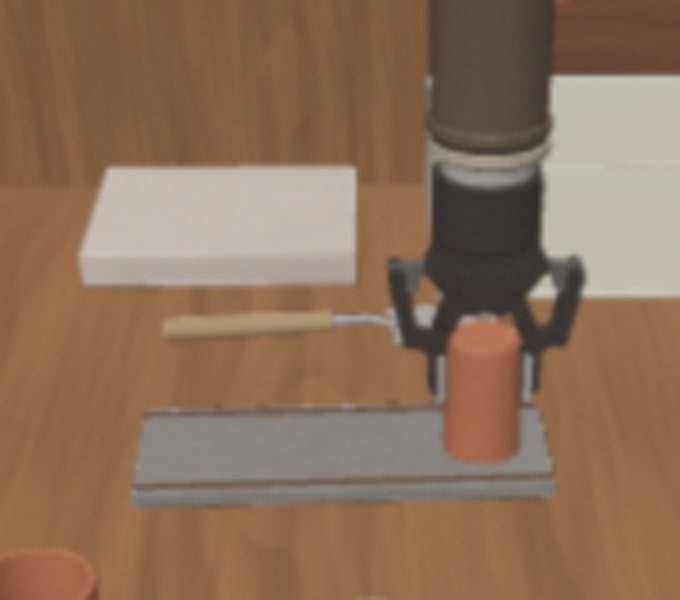

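The tumbler is on the board (foot at crop 482,445), upright, with contact made at the grasp height. Releasing.

```bash
python3 -m creep '[[[0,0,0.03,0,0,0,1],[0,0,0,0,0,0,0],[0,0,0,0,0,0,-0.6],[0,0,0,0,0,0,-1],[0,0,0,0,0,0,-1]]]' 50; python3 st.py .5415 -.0208 .16 90
```

```text
clock: 12.65
position: [0.5722, 0.3245, 0.049]
tcp_rot: [0.709, -0.001, 0.705, -0.002]
wrist_force: [-0.1, -0.4, 0.1]
grip_width: 0.0853
t 12.65 p [0.5722 0.3245 0.049 ] x [ 0.005 -0.003 -1.   ] jawyaw -0.06 F [-0.1 -0.4  0.1] w 0.0853 j [-0.24  0.72 -0.52  1.64  0.44  0.9  -0.94]
shift units [ -1.23 -13.81   4.44]
turn deg [ 3.800e-01  8.000e-02 -8.994e+01] units [ 1.000e-03  2.000e-04 -2.498e-01]
```

```bash
python3 -m creep '[[[0,0,0.4,0,0,0,-1],[0,0,0.8,0,0,0,-1],[0,0,0.9,0,0,0,-1],[0,0,0.9,0,0,0,-1],[0,0,0.8,0,0,0,-1],[0,-0.3,0.4,0.0005,0,0.01,-1],[-0.1,-0.7,0.1,0,0,0.015,-1],[-0.1,-0.9,0,0,0,0.017,-1],[-0.1,-0.9,0,0,0,0.017,-1],[-0.1,-0.9,0,0,0,0.017,-1],[-0.1,-0.9,0,0,0,0.017,-1],[-0.1,-0.9,0,0,0,0.017,-1],[-0.1,-0.9,0,0,0,0.017,-1],[-0.1,-0.9,0,0,0,0.017,-1],[-0.1,-0.9,0,0,0,0.017,-1],[-0.1,-0.9,0,0,0,0.017,-1],[-0.1,-0.9,0,0,0,0.017,-1],[-0.1,-0.9,0,0,0,0.017,-1]]]' 50; python3 st.py .5415 -.0208 .14 90
```

```text
clock: 14.9
position: [0.5447, 0.0494, 0.1897]
tcp_rot: [0.554, -0.448, 0.537, 0.453]
wrist_force: [-0.0, -0.6, -0.4]
grip_width: 0.0858
t 14.9 p [0.5447 0.0494 0.1897] x [ 0.014  0.021 -1.   ] jawyaw 79.09 F [-0.  -0.6 -0.4] w 0.0858 j [ 0.56  0.48 -0.96  1.8   0.43  1.07  0.82]
shift units [-0.13 -2.81 -1.99]
turn deg [-1.28  0.68 10.91] units [-0.0036  0.0019  0.0303]
```

```bash
python3 -m creep '[[[0,-0.8,-0.1,-0.001,0.0005,0.012,-1],[0,-0.6,-0.2,-0.001,0.0005,0.008,-1],[0,-0.5,-0.4,-0.001,0.0005,0.004,-1],[0,-0.3,-0.4,0,0,0,-1],[0,-0.1,-0.3,0,0,0,-1],[0,0,-0.1,0,0,0,-1],[0,0,0,0,0,0,-1]]]' 50; python3 st.py .5415 -.0208 .14 90
```

```text
clock: 15.78
position: [0.5456, -0.0114, 0.1556]
tcp_rot: [0.511, -0.493, 0.507, 0.489]
wrist_force: [-0.3, -0.1, 0.7]
grip_width: 0.0854
t 15.78 p [ 0.5456 -0.0114  0.1556] x [ 0.008 -0.    -1.   ] jawyaw 87.86 F [-0.3 -0.1  0.7] w 0.0854 j [ 0.64  0.53 -0.96  1.84  0.51  1.03  1.02]
shift units [-0.16 -0.38 -0.62]
turn deg [0.   0.44 2.14] units [0.     0.0012 0.0059]
```

```bash
python3 -m creep '[[[-0.06,-0.15,-0.1,0,0.0006,0.003,-1],[-0.05,-0.12,-0.2,0,0.0006,0.002,-1],[-0.03,-0.05,-0.1,0,0,0,-1],[0,0,0,0,0,0,-1],[0,0,0,0,0,0,-1]]]' 50; python3 st.py .5415 -.0208 .046 90; python3 - <<'E'
from h import *
d=cap("side","s3");cv2.imwrite("pics/s3c.png",cv2.resize(d["img"][100:290,220:430,::-1],(660,597),interpolation=2))
E
```

```text
clock: 16.4
position: [0.5421, -0.0192, 0.1452]
tcp_rot: [0.501, -0.499, 0.501, 0.499]
wrist_force: [0.1, -0.4, 0.7]
grip_width: 0.0854
t 16.4 p [ 0.5421 -0.0192  0.1452] x [ 0.  0. -1.] jawyaw 89.84 F [ 0.1 -0.4  0.7] w 0.0854 j [ 0.66  0.55 -0.96  1.85  0.52  1.02  1.05]
shift units [-0.02 -0.06 -3.97]
turn deg [-0.01  0.01  0.16] units [-0.      0.      0.0004]
```

View pics/s3c.png

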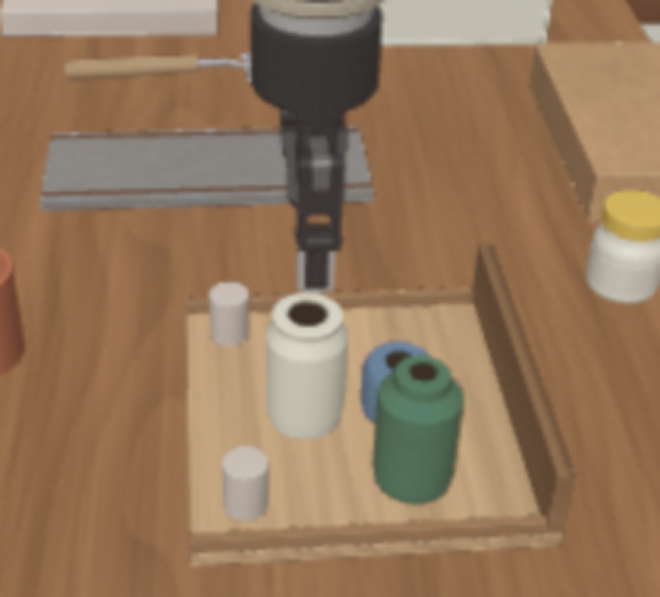

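```bash
python3 - <<'E'
from h import *
d=cap("top","t3")
E
```

```text
(no output)
```

View pics/t3.png

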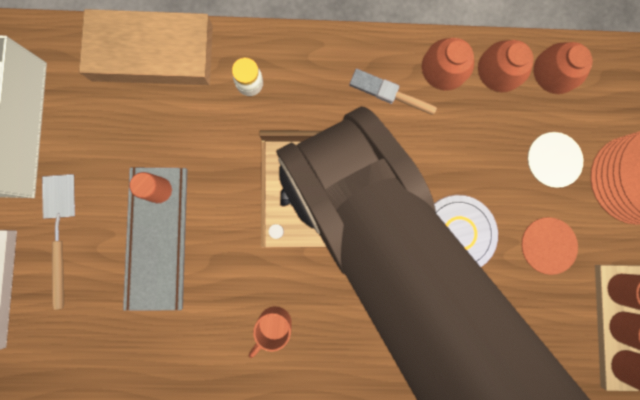

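The tumbler stands upright on the board (top at 145,187 in the top view). Descending on the vase.

```bash
python3 -m creep '[[[-0.01,-0.02,-0.4,0,0,0,-1],[-0.01,-0.02,-0.6,0,0,0,-1],[0,-0.02,-0.6,0,0,0,-1],[0,0,-0.6,0,0,0,-1],[0,0,-0.6,0,0,0,-1],[0,0,-0.5,0,0,0,-1],[0,0,-0.3,0,0,0,-1],[0,0,-0.1,0,0,0,-1],[0,0,0,0,0,0,-1],[0,0,0,0,0,0,-1]]]' 50; python3 st.py .5415 -.0208 .046 90
```

```text
clock: 17.75
position: [0.5411, -0.0204, 0.0455]
tcp_rot: [0.501, -0.499, 0.501, 0.5]
wrist_force: [0.3, 0.6, -0.1]
grip_width: 0.0858
t 17.75 p [ 0.5411 -0.0204  0.0455] x [-0.001  0.001 -1.   ] jawyaw 89.87 F [ 0.3  0.6 -0.1] w 0.0858 j [ 0.57  0.67 -0.85  1.92  0.66  0.85  0.94]
shift units [ 0.02 -0.02  0.02]
turn deg [-0.04 -0.04  0.13] units [-0.0001 -0.0001  0.0004]
```

```bash
python3 -m creep '[[[0,0,0,0,0,0,0],[0,0,0,0,0,0,0.3],[0,0,0,0,0,0,1],[0,0,0,0,0,0,1],[0,0,0,0,0,0,1],[0,0,0,0,0,0,1]]]' 50; python3 st.py .5415 -.0208 .046 90; python3 -m creep '[[[0,0,0.2,0,0,0,1],[0,0,0.4,0,0,0,1],[0,0,0.6,0,0,0,1],[0,0,0.6,0,0,0,1],[0,0.2,0.6,0,0,0,1],[-0.04,0.4,0.3,0,0,0,1],[-0.1,0.6,0,0,0,0,1],[-0.15,0.8,0,0,0,0,1],[-0.15,0.8,0,0,0,0,1],[-0.2,0.8,0,0,0,0,1],[-0.2,0.8,0,0,0,0,1],[-0.2,0.8,0,0,0,0,1],[-0.2,0.8,0,0,0,0,1]]]' 50; python3 st.py .47 .326 .046 90
```

```text
clock: 18.5
position: [0.5417, -0.0207, 0.0465]
tcp_rot: [0.501, -0.499, 0.5, 0.499]
wrist_force: [-0.4, -0.4, 0.3]
grip_width: 0.0551
t 18.5 p [ 0.5417 -0.0207  0.0465] x [ 0.001  0.    -1.   ] jawyaw 89.85 F [-0.4 -0.4  0.3] w 0.0551 j [ 0.57  0.67 -0.85  1.92  0.66  0.85  0.94]
shift units [-0.01 -0.01 -0.02]
turn deg [-0.01  0.04  0.15] units [-0.      0.0001  0.0004]
clock: 20.12
position: [0.5054, 0.1404, 0.1175]
tcp_rot: [0.5, -0.499, 0.5, 0.501]
wrist_force: [1.3, -0.0, -1.7]
grip_width: 0.055
t 20.12 p [0.5054 0.1404 0.1175] x [-0.002  0.001 -1.   ] jawyaw 90.03 F [ 1.3 -0.  -1.7] w 0.055 j [ 0.35  0.56 -0.94  1.91  0.55  0.96  0.72]
shift units [-1.42  7.43 -2.86]
turn deg [-0.05 -0.13 -0.03] units [-0.0002 -0.0004 -0.0001]
```

```bash
python3 -m creep '[[[-0.18,0.8,0,0,0,0,1],[-0.18,0.8,0,0,0,0,1],[-0.18,0.8,0,0,0,0,1],[-0.18,0.8,0,0,0,0,1],[-0.18,0.8,0,0,0,0,1],[-0.18,0.8,0,0,0,0,1],[-0.15,0.7,0,0,0,0,1],[-0.1,0.6,0,0,0,0,1],[-0.05,0.4,0,0,0,0,1],[0,0.2,0,0,0,0,1],[0,0.1,0,0,0,0,1],[0,0,0,0,0,0,1],[0,0,0,0,0,0,1]]]' 50; python3 st.py .47 .324 .0465 90
```

```text
clock: 21.75
position: [0.4598, 0.3249, 0.1133]
tcp_rot: [0.494, -0.5, 0.5, 0.506]
wrist_force: [0.2, 0.7, -2.6]
grip_width: 0.0553
t 21.75 p [0.4598 0.3249 0.1133] x [-0.011 -0.    -1.   ] jawyaw 90.71 F [ 0.2  0.7 -2.6] w 0.0553 j [-0.04  0.62 -0.92  1.82  0.57  1.    0.39]
shift units [ 0.41 -0.03 -2.67]
turn deg [ 0.01 -0.6  -0.71] units [ 0.     -0.0017 -0.002 ]
```

```bash
python3 -m creep '[[[0.1,0,-0.2,0,-0.0006,-0.001,1],[0.1,0,-0.4,0,-0.0006,-0.001,1],[0.1,0,-0.5,0,-0.0005,0,1],[0,0,-0.5,0,0,0,1],[0,0,-0.4,0,0,0,1],[0,0,-0.3,0,0,0,1],[0,0,-0.1,0,0,0,1],[0,0,0,0,0,0,1],[0,0,0,0,0,0,1]]]' 50; python3 st.py .47 .324 .0465 90
```

```text
clock: 22.88
position: [0.4678, 0.3238, 0.0482]
tcp_rot: [0.5, -0.5, 0.501, 0.499]
wrist_force: [-0.6, -1.0, -2.2]
grip_width: 0.0549
t 22.88 p [0.4678 0.3238 0.0482] x [-0.    -0.001 -1.   ] jawyaw 89.87 F [-0.6 -1.  -2.2] w 0.0549 j [-0.09  0.7  -0.84  1.86  0.67  0.89  0.32]
shift units [ 0.09  0.01 -0.07]
turn deg [ 0.06 -0.01  0.13] units [ 0.0002 -0.      0.0004]
```

```bash
python3 -m creep '[[[0,0,-0.08,0,0,0,1],[0,0,-0.06,0,0,0,1]]]' 50; python3 st.py .47 .324 .0465 90
```

```text
clock: 23.12
position: [0.4683, 0.324, 0.0465]
tcp_rot: [0.501, -0.5, 0.5, 0.499]
wrist_force: [-5.2, -6.0, 20.4]
grip_width: 0.0549
t 23.12 p [0.4683 0.324  0.0465] x [ 0.002 -0.001 -1.   ] jawyaw 89.85 F [-5.2 -6.  20.4] w 0.0549 j [-0.09  0.7  -0.84  1.86  0.67  0.89  0.31]
shift units [ 0.07 -0.    0.  ]
turn deg [0.06 0.1  0.14] units [0.0002 0.0003 0.0004]
```

```bash
python3 -m creep '[[[0,0,-0.06,0,0,0,1]]]' 50; python3 st.py .47 .324 .0465 90
```

```text
clock: 23.25
position: [0.4683, 0.324, 0.0465]
tcp_rot: [0.501, -0.501, 0.5, 0.498]
wrist_force: [-4.5, -4.3, 14.5]
grip_width: 0.0549
t 23.25 p [0.4683 0.324  0.0465] x [ 0.003 -0.002 -1.   ] jawyaw 89.86 F [-4.5 -4.3 14.5] w 0.0549 j [-0.09  0.7  -0.84  1.86  0.67  0.89  0.31]
shift units [ 0.07 -0.   -0.  ]
turn deg [0.11 0.16 0.14] units [0.0003 0.0004 0.0004]
```

```bash
python3 -m creep '[[[0,0,0.03,0,0,0,1],[0,0,0,0,0,0,0],[0,0,0,0,0,0,-0.6],[0,0,0,0,0,0,-1],[0,0,0,0,0,0,-1]]]' 50; python3 st.py; python3 -m creep '[[[0,0,0.4,0,0,0,-1],[0,0,0.8,0,0,0,-1],[0,0,0.9,0,0,0,-1],[0,0,0.9,0,0,0,-1],[0,0,0.8,0,0,0,-1],[0,-0.3,0.4,0,0,-0.008,-1],[0.2,-0.7,0.1,0,0,-0.014,-1],[0.3,-0.9,0,0,0,-0.015,-1],[0.3,-0.9,0,0,0,-0.015,-1],[0.3,-0.9,0,0,0,-0.015,-1],[0.3,-0.9,0,0,0,-0.015,-1],[0.3,-0.9,0,0,0,-0.015,-1],[0.3,-0.9,0,0,0,-0.015,-1],[0.3,-0.9,0,0,0,-0.015,-1],[0.3,-0.9,0,0,0,-0.015,-1],[0.3,-0.9,0,0,0,-0.015,-1],[0.3,-0.9,0,0,0,-0.015,-1],[0.3,-0.9,0,0,0,-0.015,-1]]]' 50; python3 st.py .6100 -.0848 .14 0
```

```text
clock: 23.88
position: [0.469, 0.3246, 0.048]
tcp_rot: [0.502, -0.501, 0.5, 0.498]
wrist_force: [-0.1, -0.5, -0.8]
grip_width: 0.0855
t 23.88 p [0.469  0.3246 0.048 ] x [ 0.005 -0.001 -1.   ] jawyaw 89.84 F [-0.1 -0.5 -0.8] w 0.0855 j [-0.09  0.7  -0.84  1.86  0.67  0.89  0.31]
clock: 26.12
position: [0.5551, 0.0388, 0.1679]
tcp_rot: [0.698, -0.118, 0.698, 0.113]
wrist_force: [-0.3, 0.6, 0.7]
grip_width: 0.0856
t 26.12 p [0.5551 0.0388 0.1679] x [ 0.001 -0.007 -1.   ] jawyaw 18.77 F [-0.3  0.6  0.7] w 0.0856 j [ 0.33  0.44 -0.64  1.81  0.32  1.   -0.11]
shift units [ 2.2  -4.94 -1.12]
turn deg [ 4.300e-01  1.000e-02 -1.877e+01] units [ 0.0012  0.     -0.0521]
```

```bash
python3 -m creep '[[[0.35,-0.9,0,0.0003,0,-0.01,-1],[0.35,-0.9,0,0.0003,0,-0.01,-1],[0.35,-0.8,0,0.0003,0,-0.009,-1],[0.35,-0.7,-0.1,0,0,-0.008,-1],[0.25,-0.5,-0.2,0,0,-0.004,-1],[0.1,-0.3,-0.2,0,0,0,-1],[0,-0.1,-0.1,0,0,0,-1],[0,0,0,0,0,0,-1],[0,0,0,0,0,0,-1]]]' 50; python3 st.py .6100 -.0848 .14 0;  python3 - <<'E'
from h import *
d=cap("top","t4");d=cap("side","s4")
E
```

```text
clock: 27.25
position: [0.6007, -0.0731, 0.1513]
tcp_rot: [0.706, -0.019, 0.707, 0.018]
wrist_force: [-0.7, -0.7, 0.0]
grip_width: 0.0852
t 27.25 p [ 0.6007 -0.0731  0.1513] x [-0.001 -0.    -1.   ] jawyaw 3.01 F [-0.7 -0.7  0. ] w 0.0852 j [ 0.43  0.51 -0.54  1.7   0.3   1.01 -0.16]
shift units [ 0.37 -0.47 -0.45]
turn deg [ 0.02 -0.08 -3.01] units [ 0.0001 -0.0002 -0.0084]
```

View pics/t4.png

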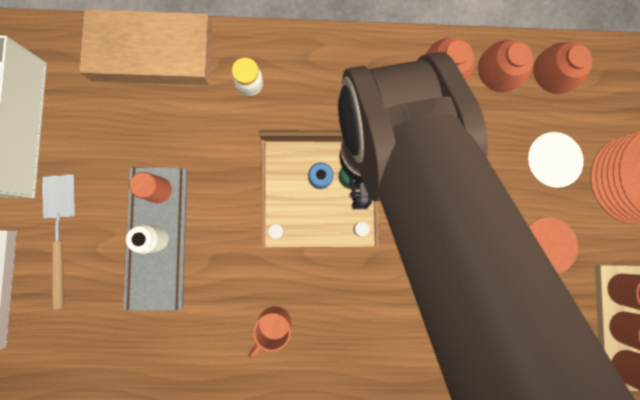

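View pics/s4.png

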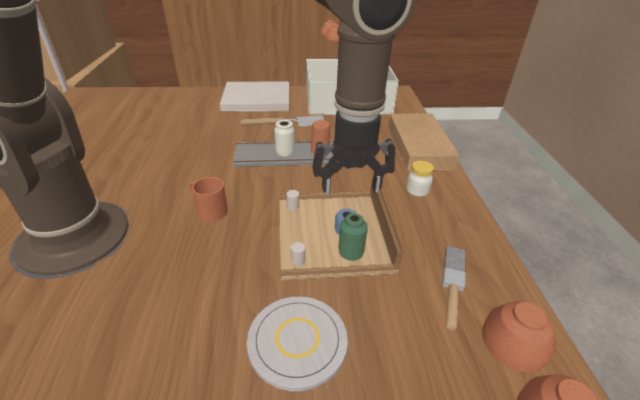

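Vase (mouth at 139,239) and tumbler (145,187) stand on the board; pot and bottle untouched. On to the bottle.

```bash
python3 -m creep '[[[0.12,-0.15,-0.1,0,0,-0.004,-1],[0.12,-0.15,-0.1,0,0,-0.003,-1],[0.05,-0.08,-0.1,0,0,0,-1],[0,0,0,0,0,0,-1],[0,0,0,0,0,0,-1]]]' 50; python3 st.py .6100 -.0848 .046 0
```

```text
clock: 27.98
position: [0.6086, -0.0831, 0.1436]
tcp_rot: [0.707, -0.002, 0.707, 0.002]
wrist_force: [0.4, 0.3, 0.3]
grip_width: 0.0852
t 27.98 p [ 0.6086 -0.0831  0.1436] x [-0.001 -0.001 -1.   ] jawyaw 0.33 F [0.4 0.3 0.3] w 0.0852 j [ 0.43  0.53 -0.52  1.69  0.3   1.   -0.19]
shift units [ 0.05 -0.07 -3.9 ]
turn deg [ 0.04 -0.05 -0.33] units [ 0.0001 -0.0001 -0.0009]
```

```bash
python3 -m creep '[[[0.02,-0.02,-0.4,0,0,0,-1],[0.02,-0.02,-0.6,0,0,0,-1],[0.01,-0.02,-0.6,0,0,0,-1],[0,0,-0.6,0,0,0,-1],[0,0,-0.6,0,0,0,-1],[0,0,-0.5,0,0,0,-1],[0,0,-0.3,0,0,0,-1],[0,0,-0.05,0,0,0,-1],[0,0,0,0,0,0,-1],[0,0,0,0,0,0,-1]]]' 50; python3 st.py .6100 -.0848 .046 0
```

```text
clock: 29.22
position: [0.6094, -0.0843, 0.0451]
tcp_rot: [0.706, -0.002, 0.708, 0.002]
wrist_force: [0.4, 0.6, 0.7]
grip_width: 0.0855
t 29.23 p [ 0.6094 -0.0843  0.0451] x [-0.002 -0.    -1.   ] jawyaw 0.36 F [0.4 0.6 0.7] w 0.0855 j [ 0.39  0.65 -0.47  1.76  0.38  0.83 -0.25]
shift units [ 0.02 -0.02  0.04]
turn deg [ 0.01 -0.11 -0.36] units [ 0.     -0.0003 -0.001 ]
```

```bash
python3 -m creep '[[[0,0,0,0,0,0,0],[0,0,0,0,0,0,0.3],[0,0,0,0,0,0,1],[0,0,0,0,0,0,1],[0,0,0,0,0,0,1],[0,0,0,0,0,0,1]]]' 50; python3 st.py .6100 -.0848 .046 0; python3 -m creep '[[[0,0,0.2,0,0,0,1],[0,0,0.4,0,0,0,1],[0,0,0.7,0,0,0,1],[0,0,0.8,0,0,0,1],[0,0,0.8,0,0,0,1],[-0.1,0.2,0.4,0,0,0,1],[-0.2,0.4,0.1,0,0,0,1],[-0.4,0.7,0,0,0,0,1],[-0.45,0.8,0,0,0,0,1],[-0.45,0.8,0,0,0,0,1],[-0.45,0.8,0,0,0,0,1],[-0.45,0.8,0,0,0,0,1],[-0.45,0.8,0,0,0,0,1],[-0.45,0.8,0,0,0,0,1],[-0.45,0.8,0,0,0,0,1],[-0.45,0.8,0,0,0,0,1]]]' 50; python3 st.py .37 .324 .046 0
```

```text
clock: 29.98
position: [0.6101, -0.0844, 0.0462]
tcp_rot: [0.707, -0.002, 0.707, 0.002]
wrist_force: [0.8, 0.4, -0.3]
grip_width: 0.0548
t 29.98 p [ 0.6101 -0.0844  0.0462] x [ 0.    -0.001 -1.   ] jawyaw 0.35 F [ 0.8  0.4 -0.3] w 0.0548 j [ 0.39  0.65 -0.47  1.75  0.38  0.83 -0.25]
shift units [-0.01 -0.02 -0.01]
turn deg [ 0.03  0.   -0.35] units [ 0.0001  0.     -0.001 ]
clock: 31.98
position: [0.4853, 0.1255, 0.1324]
tcp_rot: [0.703, -0.005, 0.711, 0.006]
wrist_force: [-0.4, -0.4, -4.9]
grip_width: 0.055
t 31.98 p [0.4853 0.1255 0.1324] x [-0.012  0.001 -1.   ] jawyaw 0.9 F [-0.4 -0.4 -4.9] w 0.055 j [ 0.14  0.39 -0.6   1.96  0.28  0.88 -0.59]
shift units [-4.61  7.94 -3.45]
turn deg [-0.05 -0.68 -0.9 ] units [-0.0001 -0.0019 -0.0025]
```

```bash
python3 -m creep '[[[-0.45,0.8,0,0,-0.0007,-0.001,1],[-0.45,0.8,0,0,-0.0007,-0.001,1],[-0.45,0.8,0,0,-0.0005,0,1],[-0.45,0.8,0,0,0,0,1],[-0.45,0.8,0,0,0,0,1],[-0.45,0.8,0,0,0,0,1],[-0.45,0.8,0,0,0,0,1],[-0.4,0.7,0,0,0,0,1],[-0.3,0.5,0,0,0,0,1],[-0.2,0.3,0,0,0,0,1],[-0.1,0.1,0,0,0,0,1],[0,0,0,0,0,0,1],[0,0,0,0,0,0,1]]]' 50; python3 st.py .37 .324 .046 0
```

```text
clock: 33.6
position: [0.3595, 0.3181, 0.1284]
tcp_rot: [0.704, -0.008, 0.71, 0.006]
wrist_force: [-0.1, 0.2, -4.3]
grip_width: 0.0553
t 33.6 p [0.3595 0.3181 0.1284] x [-0.008 -0.004 -1.   ] jawyaw 1.17 F [-0.1  0.2 -4.3] w 0.0553 j [-0.27  0.38 -0.68  2.01  0.3   0.86 -1.09]
shift units [ 0.42  0.24 -3.3 ]
turn deg [ 0.2  -0.46 -1.17] units [ 0.0006 -0.0013 -0.0033]
```

```bash
python3 -m creep '[[[0.1,0.1,-0.3,0.0003,-0.0006,-0.001,1],[0.1,0.1,-0.5,0.0003,-0.0005,-0.001,1],[0,0,-0.6,0,0,-0.001,1],[0,0,-0.6,0,0,0,1],[0,0,-0.5,0,0,0,1],[0,0,-0.3,0,0,0,1],[0,0,-0.1,0,0,0,1],[0,0,0,0,0,0,1],[0,0,0,0,0,0,1]]]' 50; python3 st.py .37 .324 .046 0
```

```text
clock: 34.72
position: [0.3654, 0.3223, 0.0499]
tcp_rot: [0.706, 0.0, 0.708, -0.001]
wrist_force: [-0.2, 0.5, -3.9]
grip_width: 0.055
t 34.73 p [0.3654 0.3223 0.0499] x [-0.002 -0.    -1.   ] jawyaw -0.11 F [-0.2  0.5 -3.9] w 0.055 j [-0.35  0.5  -0.59  2.06  0.43  0.7  -1.22]
shift units [ 0.19  0.07 -0.16]
turn deg [ 0.03 -0.1   0.11] units [ 0.0001 -0.0003  0.0003]
```

```bash
python3 -m creep '[[[0,0,-0.08,0,0,0,1],[0,0,-0.08,0,0,0,1],[0,0,-0.06,0,0,0,1]]]' 50; python3 st.py .37 .324 .046 0
```

```text
clock: 35.1
position: [0.366, 0.3227, 0.046]
tcp_rot: [0.707, 0.001, 0.707, -0.001]
wrist_force: [-6.6, -6.9, 27.2]
grip_width: 0.055
t 35.1 p [0.366  0.3227 0.046 ] x [ 0. -0. -1.] jawyaw -0.14 F [-6.6 -6.9 27.2] w 0.055 j [-0.36  0.51 -0.59  2.06  0.44  0.69 -1.23]
shift units [0.16 0.05 0.  ]
turn deg [0.01 0.02 0.14] units [0.     0.0001 0.0004]
```

```bash
python3 -m creep '[[[0,0,0.03,0,0,0,1],[0,0,0.02,0,0,0,0],[0,0,0,0,0,0,-0.5],[0,0,0,0,0,0,-0.7],[0,0,0,0,0,0,-0.7]]]' 50; python3 st.py; python3 -m creep '[[[0,0,0.4,0,0,0,-0.7],[0,0,0.8,0,0,0,-0.7],[0,0,0.9,0,0,0,-0.7],[0,0,0.9,0,0,0,-0.8],[0,0,0.8,0,0,0,-1],[0.2,-0.3,0.4,0,0,0,-1],[0.5,-0.7,0.1,0,0,0,-1],[0.65,-0.9,0,0,0,0,-1],[0.65,-0.9,0,0,0,0,-1],[0.65,-0.9,0,0,0,0,-1],[0.65,-0.9,0,0,0,0,-1],[0.65,-0.9,0,0,0,0,-1],[0.65,-0.9,0,0,0,0,-1],[0.65,-0.9,0,0,0,0,-1],[0.65,-0.9,0,0,0,0,-1],[0.65,-0.9,0,0,0,0,-1]]]' 50; python3 st.py .6073 -.0184 .12 0
```

```text
clock: 35.72
position: [0.3669, 0.3237, 0.0482]
tcp_rot: [0.708, 0.001, 0.706, -0.0]
wrist_force: [-0.4, 0.4, 1.1]
grip_width: 0.0725
t 35.73 p [0.3669 0.3237 0.0482] x [ 0.003  0.002 -1.   ] jawyaw -0.13 F [-0.4  0.4  1.1] w 0.0725 j [-0.35  0.51 -0.59  2.06  0.43  0.69 -1.23]
clock: 37.72
position: [0.5344, 0.0835, 0.163]
tcp_rot: [0.708, 0.0, 0.706, 0.0]
wrist_force: [0.7, 0.7, -0.8]
grip_width: 0.0855
t 37.73 p [0.5344 0.0835 0.163 ] x [ 0.002  0.001 -1.   ] jawyaw -0.01 F [ 0.7  0.7 -0.8] w 0.0855 j [ 0.21  0.4  -0.57  1.85  0.26  0.96 -0.48]
shift units [ 2.92 -4.08 -1.72]
turn deg [-0.06  0.14  0.01] units [-0.0002  0.0004  0.    ]
```

```bash
python3 -m creep '[[[0.6,-0.8,-0.1,0,0,0,-1],[0.6,-0.8,-0.2,0,0,0,-1],[0.5,-0.7,-0.3,0,0,0,-1],[0.4,-0.6,-0.3,0,0,0,-1],[0.2,-0.3,-0.3,0,0,0,-1],[0.1,-0.1,-0.2,0,0,0,-1],[0,0,0,0,0,0,-1],[0,0,0,0,0,0,-1]]]' 50; python3 st.py .6073 -.0184 .025 0; python3 - <<'E'
from h import *
d=cap("top","t5");d=cap("side","s5")
E
```

```text
clock: 38.72
position: [0.5958, -0.0057, 0.1251]
tcp_rot: [0.707, 0.001, 0.707, -0.001]
wrist_force: [0.5, -0.1, -0.2]
grip_width: 0.0852
t 38.73 p [ 0.5958 -0.0057  0.1251] x [-0.001  0.001 -1.   ] jawyaw -0.15 F [ 0.5 -0.1 -0.2] w 0.0852 j [ 0.31  0.53 -0.52  1.75  0.31  0.95 -0.34]
shift units [ 0.46 -0.51 -4.  ]
turn deg [-0.05 -0.04  0.15] units [-0.0002 -0.0001  0.0004]
```

View pics/t5.png

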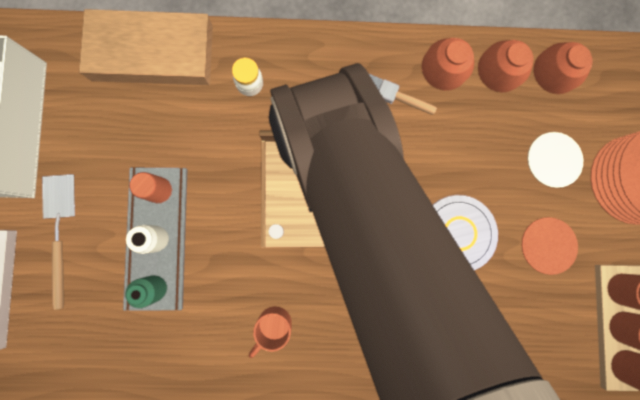

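View pics/s5.png

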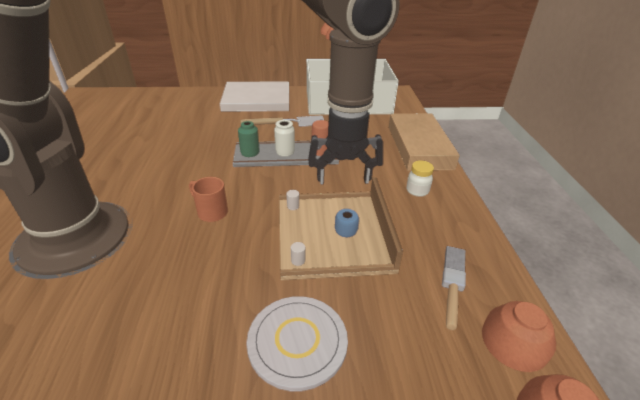

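All three stand on the board (top view 150,187 / 145,239 / 146,292), and the pot is alone in the crate. Checking the pot from the side view.

```bash
python3 - <<'E'
from h import *
S=cap("side"); im=S["img"]; g=im.max(2); m=np.zeros(g.shape,bool); m[205:225,335:360]=g[205:225,335:360]<70
for c,s in blobs(m): print(c,s,plane(S,c,.058).round(4),tri(cap("top"),(320.5,174),S,c).round(4))
E
python3 -m creep '[[[0.15,-0.16,-0.3,0,0,0,-1],[0.15,-0.16,-0.4,0,0,0,-1],[0.08,-0.1,-0.4,0,0,0,-1],[0,0,-0.2,0,0,0,-1],[0,0,0,0,0,0,-1],[0,0,0,0,0,0,-1]]]' 50; python3 st.py .6073 -.0184 .024 0;
```

```text
(np.float64(346.79), np.float64(214.79)) (343, 213, 9, 5, 33) [ 0.6064 -0.0182  0.058 ] [ 0.6068 -0.0184  0.0582]
clock: 39.67
position: [0.6057, -0.0174, 0.0899]
tcp_rot: [0.707, 0.001, 0.708, -0.001]
wrist_force: [0.6, -0.0, -0.2]
grip_width: 0.0855
t 39.67 p [ 0.6057 -0.0174  0.0899] x [-0.001  0.001 -1.   ] jawyaw -0.18 F [ 0.6 -0.  -0.2] w 0.0855 j [ 0.3   0.58 -0.49  1.75  0.34  0.89 -0.34]
shift units [ 0.06 -0.04 -2.63]
turn deg [-0.03 -0.07  0.18] units [-0.0001 -0.0002  0.0005]
```

```bash
python3 -m creep '[[[0.02,-0.02,-0.4,0,0,0,-1],[0.02,-0.02,-0.6,0,0,0,-1],[0,0,-0.6,0,0,0,-1],[0,0,-0.5,0,0,0,-1],[0,0,-0.4,0,0,0,-1],[0,0,-0.2,0,0,0,-1],[0,0,-0.05,0,0,0,-1],[0,0,0,0,0,0,-1],[0,0,0,0,0,0,-1]]]' 50; python3 st.py .607 -.0184 .016 0;
```

```text
clock: 40.8
position: [0.6068, -0.0182, 0.0164]
tcp_rot: [0.707, 0.001, 0.707, -0.001]
wrist_force: [0.1, -0.3, 0.1]
grip_width: 0.0853
t 40.8 p [ 0.6068 -0.0182  0.0164] x [-0.001  0.001 -1.   ] jawyaw -0.15 F [ 0.1 -0.3  0.1] w 0.0853 j [ 0.27  0.68 -0.45  1.79  0.4   0.76 -0.39]
shift units [ 0.01 -0.01 -0.02]
turn deg [-0.04 -0.05  0.15] units [-0.0001 -0.0001  0.0004]
```

```bash
python3 -m creep '[[[0,0,0,0,0,0,0],[0,0,0,0,0,0,0.3],[0,0,0,0,0,0,1],[0,0,0,0,0,0,1],[0,0,0,0,0,0,1],[0,0,0,0,0,0,1]]]' 40; python3 st.py .6073 -.0184 .016 0; python3 -m creep '[[[0,0,0.2,0,0,0,1],[0,0,0.4,0,0,0,1],[0,0,0.7,0,0,0,1],[0,0,0.8,0,0,0,1],[0,0,0.7,0,0,0,1],[-0.1,-0.2,0.4,0,0,0,1],[-0.2,-0.5,0.1,0,0,0,1],[-0.3,-0.7,0,0,0,0,1],[-0.3,-0.8,0,0,0,0,1],[-0.3,-0.8,0,0,0,0,1],[-0.3,-0.8,0,0,0,0,1],[-0.3,-0.8,0,0,0,0,1],[-0.3,-0.8,0,0,0,0,1],[-0.3,-0.8,0,0,0,0,1]]]'; python3 st.py .4921 -.3077 .06 0
```

```text
clock: 41.55
position: [0.6074, -0.0182, 0.0174]
tcp_rot: [0.707, 0.001, 0.707, -0.001]
wrist_force: [-0.4, -0.5, 0.6]
grip_width: 0.0525
t 41.55 p [ 0.6074 -0.0182  0.0174] x [ 0.001  0.001 -1.   ] jawyaw -0.16 F [-0.4 -0.5  0.6] w 0.0525 j [ 0.27  0.68 -0.45  1.79  0.4   0.76 -0.39]
shift units [-0.   -0.01 -0.06]
turn deg [-0.03  0.04  0.16] units [-0.0001  0.0001  0.0004]
clock: 43.3
position: [0.5372, -0.1871, 0.1021]
tcp_rot: [0.704, 0.002, 0.71, -0.003]
wrist_force: [0.0, -0.8, -1.9]
grip_width: 0.0527
t 43.3 p [ 0.5372 -0.1871  0.1021] x [-0.008 -0.001 -1.   ] jawyaw -0.44 F [ 0.  -0.8 -1.9] w 0.0527 j [ 0.62  0.51 -0.49  1.83  0.31  0.88 -0.03]
shift units [-1.8  -4.82 -1.68]
turn deg [ 0.05 -0.44  0.44] units [ 0.0001 -0.0012  0.0012]
```

```bash
python3 -m creep '[[[-0.28,-0.8,0,0,-0.0006,0.0006,1],[-0.28,-0.8,0,0,-0.0006,0.0006,1],[-0.28,-0.8,0,0,-0.0004,0,1],[-0.25,-0.7,0,0,0,0,1],[-0.15,-0.5,0,0,0,0,1],[-0.1,-0.3,0,0,0,0,1],[-0.05,-0.1,0,0,0,0,1],[0,0,0,0,0,0,1],[0,0,0,0,0,0,1]]]'; python3 st.py .4921 -.3077 .0604 0
```

```text
clock: 44.42
position: [0.4931, -0.297, 0.0979]
tcp_rot: [0.705, 0.003, 0.709, -0.002]
wrist_force: [0.3, -0.3, -1.2]
grip_width: 0.0522
t 44.42 p [ 0.4931 -0.297   0.0979] x [-0.006  0.001 -1.   ] jawyaw -0.42 F [ 0.3 -0.3 -1.2] w 0.0522 j [ 0.81  0.53 -0.47  1.82  0.3   0.87  0.19]
shift units [-0.04 -0.43 -1.5 ]
turn deg [-0.06 -0.33  0.42] units [-0.0002 -0.0009  0.0012]
```

```bash
python3 -m creep '[[[-0.02,-0.15,-0.1,0,-0.0006,0.0006,1],[-0.01,-0.15,-0.2,0,-0.0003,0.0004,1],[-0.01,-0.08,-0.3,0,0,0,1],[0,0,-0.3,0,0,0,1],[0,0,-0.2,0,0,0,1],[0,0,-0.1,0,0,0,1],[0,0,0,0,0,0,1],[0,0,0,0,0,0,1]]]'; python3 st.py .4921 -.3077 .0604 0
```

```text
clock: 45.42
position: [0.4925, -0.3058, 0.0653]
tcp_rot: [0.707, 0.0, 0.707, 0.001]
wrist_force: [0.0, -0.0, -1.1]
grip_width: 0.0529
t 45.42 p [ 0.4925 -0.3058  0.0653] x [-0.     0.002 -1.   ] jawyaw 0.08 F [ 0.  -0.  -1.1] w 0.0529 j [ 0.81  0.57 -0.45  1.84  0.33  0.81  0.19]
shift units [-0.01 -0.08 -0.2 ]
turn deg [-0.1  -0.   -0.08] units [-0.0003 -0.     -0.0002]
```

```bash
python3 -m creep '[[[0,-0.05,-0.06,0,0,0,1],[0,-0.03,-0.08,0,0,0,1],[0,0,-0.08,0,0,0,1],[0,0,-0.06,0,0,0,1]]]'; python3 st.py .4921 -.3077 .0604 0
```

```text
clock: 45.92
position: [0.4928, -0.3083, 0.0602]
tcp_rot: [0.707, -0.0, 0.707, 0.0]
wrist_force: [-8.5, 4.9, 24.6]
grip_width: 0.0532
t 45.92 p [ 0.4928 -0.3083  0.0602] x [ 0.001  0.    -1.   ] jawyaw 0.06 F [-8.5  4.9 24.6] w 0.0532 j [ 0.81  0.58 -0.45  1.84  0.34  0.8   0.19]
shift units [-0.03  0.02  0.01]
turn deg [-0.01  0.03 -0.06] units [-0.      0.0001 -0.0002]
```

```bash
python3 -m creep '[[[0,0,0.03,0,0,0,1],[0,0,0.02,0,0,0,0],[0,0,0,0,0,0,-0.6],[0,0,0,0,0,0,-1],[0,0,0,0,0,0,-1]]]' 50; python3 st.py; python3 -m creep '[[[0,0,0.4,0,0,0,-1],[0,0,0.8,0,0,0,-1],[0,0,0.9,0,0,0,-1],[0,0,0.9,0,0,0,-1],[0,0.3,0.8,0,0,0,-1],[0,0.6,0.4,0,0,0,-1],[-0.05,0.8,0.1,0,0,0,-1],[-0.15,0.95,0,0,0,0,-1],[-0.2,0.95,0,0,0,0,-1],[-0.2,0.95,0,0,0,0,-1],[-0.2,0.95,0,0,0,0,-1],[-0.2,0.95,0,0,0,0,-1],[-0.2,0.95,0,0,0,0,-1],[-0.2,0.95,0,0,0,0,-1],[-0.2,0.95,0,0,0,0,-1],[-0.2,0.95,0,0,0,0,-1],[-0.2,0.95,0,0,0,0,-1],[-0.2,0.95,0,0,0,0,-1],[-0.2,0.95,0,0,0,0,-1],[-0.2,0.95,0,0,0,0,-1]]]' 50; python3 st.py .3662 .3228 .14 0; python3 - <<'E'
from h import *
d=cap("top","t6");d=cap("side","s6")
E
```

```text
clock: 46.55
position: [0.4933, -0.3084, 0.0618]
tcp_rot: [0.708, -0.0, 0.707, 0.0]
wrist_force: [-0.2, 0.6, -0.6]
grip_width: 0.0851
t 46.55 p [ 0.4933 -0.3084  0.0618] x [ 0.002 -0.    -1.   ] jawyaw 0.06 F [-0.2  0.6 -0.6] w 0.0851 j [ 0.81  0.58 -0.45  1.84  0.34  0.8   0.19]
clock: 49.05
position: [0.4099, 0.074, 0.1661]
tcp_rot: [0.702, -0.005, 0.713, 0.007]
wrist_force: [-0.0, -0.2, -0.6]
grip_width: 0.0853
t 49.05 p [0.4099 0.074  0.1661] x [-0.016  0.002 -1.   ] jawyaw 0.96 F [-0.  -0.2 -0.6] w 0.0853 j [ 0.37  0.22 -0.73  2.1   0.17  0.9  -0.45]
shift units [-1.75  9.95 -1.05]
turn deg [-0.14 -0.89 -0.96] units [-0.0004 -0.0025 -0.0027]
```

View pics/t6.png

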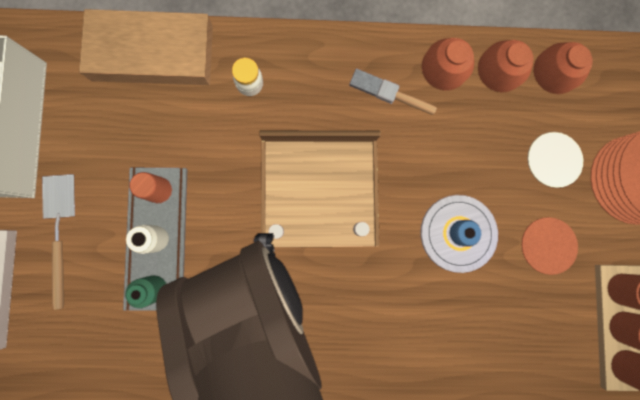

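View pics/s6.png

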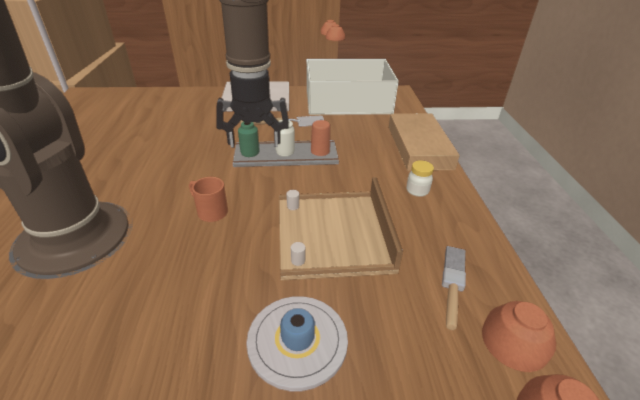

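Pot stands in the ring (mouth at 470,233 top / 297,320 side). Measuring its position and re-measuring the bottle on the board.

```bash
python3 - <<'E'
from h import *
T=cap("top");S=cap("side")
def dk(d,r,th=62):
    y0,y1,x0,x1=r;g=d["img"].max(2);m=np.zeros(g.shape,bool);m[y0:y1,x0:x1]=g[y0:y1,x0:x1]<th
    return max(blobs(m,3),key=lambda b:b[1][4])[0]
u=dk(T,(222,245,458,482));v=dk(S,(312,328,285,310));print(u,v,plane(T,u,.101).round(4),tri(T,u,S,v).round(4))
for n,r,z in(("vase",(228,250,128,150),.104),("bottle",(285,305,126,145),.106)):
    u=dk(T,r);print(n,u,plane(T,u,z).round(4))
E
python3 -m creep '[[[-0.2,0.9,0,0,-0.0008,-0.001,-1],[-0.2,0.9,0,0,-0.0008,-0.001,-1],[-0.2,0.9,0,0,-0.0008,0,-1],[-0.2,0.9,0,0,0,0,-1],[-0.15,0.9,0,0,0,0,-1],[-0.15,0.9,0,0,0,0,-1],[-0.15,0.9,0,0,0,0,-1],[-0.1,0.9,0,0,0,0,-1],[0,0.7,0,0,0,0,-1],[0,0.5,0,0,0,0,-1],[0,0.3,0,0,0,0,-1],[0,0.1,0,0,0,0,-1],[0,0,0,0,0,0,-1],[0,0,0,0,0,0,-1]]]'; python3 st.py .3662 .3228 .14 0
```

```text
(np.float64(469.5), np.float64(232.65)) (np.float64(296.78), np.float64(320.26)) [ 0.4928 -0.3085  0.101 ] [ 0.4926 -0.3082  0.1017]
vase (np.float64(138.11), np.float64(238.81)) [0.4689 0.324  0.104 ]
bottle (np.float64(135.21), np.float64(294.51)) [0.3666 0.3222 0.106 ]
clock: 51.0
position: [0.3749, 0.2875, 0.1618]
tcp_rot: [0.705, 0.002, 0.709, -0.007]
wrist_force: [-0.4, -0.0, -0.8]
grip_width: 0.0855
t 51.0 p [0.3749 0.2875 0.1618] x [-0.005 -0.007 -1.   ] jawyaw -0.69 F [-0.4 -0.  -0.8] w 0.0855 j [-0.1   0.34 -0.79  1.99  0.3   0.94 -1.06]
shift units [-0.35  1.41 -0.87]
turn deg [ 0.39 -0.31  0.69] units [ 0.0011 -0.0008  0.0019]
```

```bash
python3 -m creep '[[[-0.12,0.4,-0.1,0.0005,-0.0005,0.001,-1],[-0.1,0.4,-0.2,0.0005,-0.0003,0.001,-1],[-0.08,0.3,-0.2,0,0,0,-1],[-0.05,0.2,-0.2,0,0,0,-1],[0,0,0,0,0,0,-1],[0,0,0,0,0,0,-1]]]'; python3 st.py .3662 .3228 .0465 0
```

```text
clock: 51.75
position: [0.3652, 0.3222, 0.1427]
tcp_rot: [0.707, -0.001, 0.707, 0.0]
wrist_force: [-0.2, 0.1, -0.1]
grip_width: 0.0852
t 51.75 p [0.3652 0.3222 0.1427] x [-0. -0. -1.] jawyaw 0.09 F [-0.2  0.1 -0.1] w 0.0852 j [-0.18  0.39 -0.78  1.98  0.35  0.91 -1.15]
shift units [ 0.04  0.02 -3.85]
turn deg [ 0.02 -0.03 -0.09] units [ 0.0001 -0.0001 -0.0003]
```

```bash
python3 -m creep '[[[0.02,0,-0.4,0,0,0,-1],[0.02,0.01,-0.6,0,0,0,-1],[0,0.01,-0.6,0,0,0,-1],[0,0,-0.6,0,0,0,-1],[0,0,-0.6,0,0,0,-1],[0,0,-0.5,0,0,0,-1],[0,0,-0.25,0,0,0,-1],[0,0,-0.05,0,0,0,-1],[0,0,0,0,0,0,-1],[0,0,0,0,0,0,-1]]]' 50; python3 st.py .3662 .3228 .046 0
```

```text
clock: 53.0
position: [0.3663, 0.3219, 0.0459]
tcp_rot: [0.707, -0.001, 0.707, -0.0]
wrist_force: [-0.9, -0.1, 0.3]
grip_width: 0.0854
t 53.0 p [0.3663 0.3219 0.0459] x [-0.001 -0.001 -1.   ] jawyaw 0.04 F [-0.9 -0.1  0.3] w 0.0854 j [-0.28  0.53 -0.68  2.06  0.51  0.72 -1.29]
shift units [-0.01  0.03  0.  ]
turn deg [ 0.06 -0.06 -0.04] units [ 0.0002 -0.0002 -0.0001]
```

```bash
python3 -m creep '[[[0,0,0,0,0,0,0],[0,0,0,0,0,0,0.3],[0,0,0,0,0,0,1],[0,0,0,0,0,0,1],[0,0,0,0,0,0,1],[0,0,0,0,0,0,1]]]' 50; python3 st.py .3662 .3228 .046 0; python3 -m creep '[[[0,0,0.2,0,0,0,1],[0,0,0.4,0,0,0,1],[0,0,0.7,0,0,0,1],[0,0,0.8,0,0,0,1],[0,0,0.8,0,0,0,1],[0,-0.2,0.6,0,0,0,1],[0.2,-0.4,0.1,0,0,0,1],[0.4,-0.7,0,0,0,0,1],[0.47,-0.8,0,0,0,0,1],[0.47,-0.8,0,0,0,0,1],[0.47,-0.8,0,0,0,0,1],[0.47,-0.8,0,0,0,0,1],[0.47,-0.8,0,0,0,0,1],[0.47,-0.8,0,0,0,0,1],[0.47,-0.8,0,0,0,0,1],[0.47,-0.8,0,0,0,0,1],[0.47,-0.8,0,0,0,0,1],[0.47,-0.8,0,0,0,0,1],[0.47,-0.8,0,0,0,0,1]]]'; python3 st.py .61 -.0852 .046 0
```

```text
clock: 53.75
position: [0.3666, 0.3221, 0.0468]
tcp_rot: [0.707, -0.0, 0.707, -0.0]
wrist_force: [-1.1, -0.1, 0.2]
grip_width: 0.055
t 53.75 p [0.3666 0.3221 0.0468] x [ 0. -0. -1.] jawyaw 0.02 F [-1.1 -0.1  0.2] w 0.055 j [-0.28  0.53 -0.68  2.06  0.51  0.72 -1.29]
shift units [-0.02  0.03 -0.03]
turn deg [ 0.03  0.01 -0.02] units [ 0.0001  0.     -0.0001]
clock: 56.12
position: [0.5106, 0.0471, 0.1387]
tcp_rot: [0.704, -0.002, 0.71, -0.004]
wrist_force: [0.6, -0.2, -4.9]
grip_width: 0.055
t 56.12 p [0.5106 0.0471 0.1387] x [-0.009 -0.009 -1.   ] jawyaw -0.2 F [ 0.6 -0.2 -4.9] w 0.055 j [ 0.36  0.42 -0.69  1.92  0.34  0.93 -0.51]
shift units [ 3.97 -5.29 -3.71]
turn deg [ 0.5  -0.54  0.2 ] units [ 0.0014 -0.0015  0.0006]
```

```bash
python3 -m creep '[[[0.6,-0.8,0,0.0006,-0.0006,0,1],[0.6,-0.8,0,0.0006,-0.0006,0,1],[0.6,-0.8,0,0,0,0,1],[0.6,-0.8,0,0,0,0,1],[0.5,-0.7,0,0,0,0,1],[0.4,-0.5,0,0,0,0,1],[0.2,-0.3,0,0,0,0,1],[0.1,-0.1,0,0,0,0,1],[0,0,0,0,0,0,1],[0,0,0,0,0,0,1]]]'; python3 st.py .61 -.0852 .046 0
```

```text
clock: 57.38
position: [0.5991, -0.0842, 0.1345]
tcp_rot: [0.703, 0.002, 0.711, -0.003]
wrist_force: [-0.4, 0.0, -5.0]
grip_width: 0.0553
t 57.38 p [ 0.5991 -0.0842  0.1345] x [-0.011 -0.002 -1.   ] jawyaw -0.45 F [-0.4  0.  -5. ] w 0.0553 j [ 0.5   0.56 -0.63  1.71  0.38  1.01 -0.27]
shift units [ 0.44 -0.04 -3.54]
turn deg [ 0.09 -0.65  0.45] units [ 0.0003 -0.0018  0.0013]
```

```bash
python3 -m creep '[[[0.15,-0.01,-0.3,0,-0.0009,0.0006,1],[0.12,-0.01,-0.5,0,-0.0007,0.0006,1],[0.06,-0.01,-0.6,0,0,0,1],[0,0,-0.6,0,0,0,1],[0,0,-0.5,0,0,0,1],[0,0,-0.3,0,0,0,1],[0,0,-0.1,0,0,0,1],[0,0,0,0,0,0,1],[0,0,0,0,0,0,1]]]' 50; python3 st.py .61 -.0852 .0465 0
```

```text
clock: 58.5
position: [0.6071, -0.0837, 0.0561]
tcp_rot: [0.706, -0.001, 0.708, 0.0]
wrist_force: [0.6, 0.2, -5.7]
grip_width: 0.0549
t 58.5 p [ 0.6071 -0.0837  0.0561] x [-0.002 -0.001 -1.   ] jawyaw 0.11 F [ 0.6  0.2 -5.7] w 0.0549 j [ 0.46  0.66 -0.58  1.75  0.46  0.87 -0.32]
shift units [ 0.11 -0.06 -0.38]
turn deg [ 0.07 -0.1  -0.11] units [ 0.0002 -0.0003 -0.0003]
```

```bash
python3 -m creep '[[[0.06,-0.03,0,0,0,0,1],[0.05,-0.03,0,0,-0.0003,0,1],[0,0,0,0,0,0,1],[0,0,0,0,0,0,1]]]' 50; python3 st.py .61 -.0852 .0465 0
```

```text
clock: 59.0
position: [0.6108, -0.0856, 0.0573]
tcp_rot: [0.708, -0.001, 0.706, -0.0]
wrist_force: [0.8, 0.1, -4.8]
grip_width: 0.055
t 59.0 p [ 0.6108 -0.0856  0.0573] x [ 0.002 -0.002 -1.   ] jawyaw 0.09 F [ 0.8  0.1 -4.8] w 0.055 j [ 0.47  0.66 -0.58  1.74  0.46  0.87 -0.31]
shift units [-0.03  0.01 -0.43]
turn deg [ 0.09  0.12 -0.09] units [ 0.0003  0.0003 -0.0003]
```

```bash
python3 -m creep '[[[-0.03,0.01,-0.1,0,0.0002,0,1],[-0.01,0,-0.12,0,0,0,1],[0,0,-0.1,0,0,0,1],[0,0,-0.05,0,0,0,1],[0,0,0,0,0,0,1]]]' 50; python3 st.py .61 -.0852 .0465 0
```

```text
clock: 59.62
position: [0.6094, -0.0852, 0.047]
tcp_rot: [0.707, -0.001, 0.707, 0.0]
wrist_force: [-0.1, -0.2, -5.9]
grip_width: 0.055
t 59.62 p [ 0.6094 -0.0852  0.047 ] x [ 0.    -0.002 -1.   ] jawyaw 0.1 F [-0.1 -0.2 -5.9] w 0.055 j [ 0.46  0.67 -0.57  1.75  0.46  0.85 -0.32]
shift units [ 0.02 -0.   -0.02]
turn deg [ 0.09  0.01 -0.1 ] units [ 0.0002  0.     -0.0003]
```

```bash
python3 -m creep '[[[0,0,-0.07,0,0,0,1],[0,0,-0.06,0,0,0,1]]]' 50; python3 st.py .61 -.0852 .0465 0
```

```text
clock: 59.88
position: [0.6095, -0.0853, 0.0469]
tcp_rot: [0.707, -0.002, 0.707, -0.001]
wrist_force: [-4.6, 0.2, 8.8]
grip_width: 0.055
t 59.88 p [ 0.6095 -0.0853  0.0469] x [ 0.    -0.003 -1.   ] jawyaw 0.08 F [-4.6  0.2  8.8] w 0.055 j [ 0.46  0.67 -0.57  1.75  0.47  0.85 -0.32]
shift units [ 0.02  0.   -0.02]
turn deg [ 0.19  0.02 -0.08] units [ 0.0005  0.0001 -0.0002]
```

```bash
python3 -m creep '[[[0,0,0.02,0,0,0,1],[0,0,0.01,0,0,0,0],[0,0,0,0,0,0,-0.6],[0,0,0,0,0,0,-1],[0,0,0,0,0,0,-1]]]' 50; python3 st.py; python3 -m creep '[[[0,0,0.4,0,0,0,-1],[0,0,0.8,0,0,0,-1],[0,0,0.9,0,0,0,-1],[0,0,0.9,0,0,0,-1],[0,0,0.8,0,0,0,-1],[0,0.4,0.4,0,0,0,-1],[-0.05,0.8,0.1,0,0,0,-1],[-0.09,0.95,0,0,0,0,-1],[-0.09,0.95,0,0,0,0,-1],[-0.09,0.95,0,0,0,0,-1],[-0.09,0.95,0,0,0,0,-1],[-0.09,0.95,0,0,0,0,-1],[-0.09,0.95,0,0,0,0,-1],[-0.09,0.95,0,0,0,0,-1],[-0.09,0.95,0,0,0,0,-1],[-0.09,0.95,0,0,0,0,-1],[-0.09,0.95,0,0,0,0,-1],[-0.09,0.95,0,0,0,0,-1],[-0.09,0.95,0,0,0,0,-1]]]' 50; python3 st.py .572 .3243 .14 0; python3 - <<'E'
from h import *
T=cap("top","t7");S=cap("side","s7")
def dk(d,r,th=62):
    y0,y1,x0,x1=r;g=d["img"].max(2);m=np.zeros(g.shape,bool);m[y0:y1,x0:x1]=g[y0:y1,x0:x1]<th
    return blobs(m,8)
print(dk(T,(160,180,348,364)),dk(S,(212,224,346,362)))
E
```

```text
clock: 60.5
position: [0.6112, -0.0851, 0.0491]
tcp_rot: [0.709, -0.002, 0.706, -0.001]
wrist_force: [-0.1, -0.3, 0.2]
grip_width: 0.0852
t 60.5 p [ 0.6112 -0.0851  0.0491] x [ 0.004 -0.003 -1.   ] jawyaw 0.09 F [-0.1 -0.3  0.2] w 0.0852 j [ 0.46  0.67 -0.57  1.75  0.47  0.86 -0.32]
clock: 62.88
position: [0.5703, 0.2605, 0.1626]
tcp_rot: [0.706, -0.006, 0.708, 0.006]
wrist_force: [0.1, 0.3, 0.8]
grip_width: 0.0855
t 62.88 p [0.5703 0.2605 0.1626] x [-0.003  0.    -1.   ] jawyaw 1.04 F [0.1 0.3 0.8] w 0.0855 j [-0.04  0.57 -0.68  1.63  0.39  1.08 -0.81]
shift units [ 0.07  2.55 -0.9 ]
turn deg [-0.01 -0.17 -1.04] units [-0.     -0.0005 -0.0029]
[((np.float64(356.12), np.float64(169.88)), (353, 167, 7, 7, 43))] [((np.float64(354.12), np.float64(218.31)), (351, 217, 7, 4, 16))]
```

View pics/t7.png

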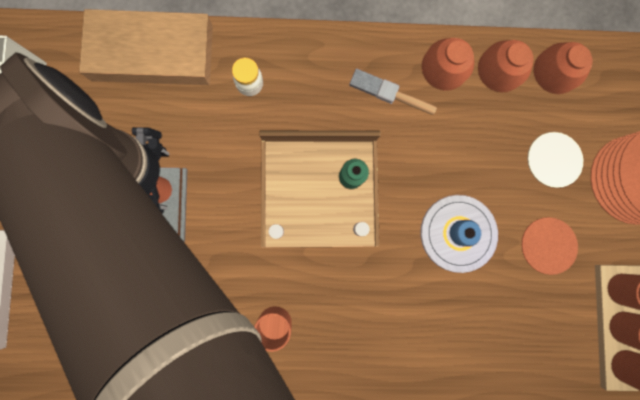

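The bottle is back: mouth at (356.1,169.9) against (355.9,169.6) at the start, under 1 mm off.

```bash
python3 -m creep '[[[0,0.7,0,0,0,-0.001,-1],[0,0.6,-0.1,0,-0.0003,-0.001,-1],[0,0.4,-0.2,0,-0.0003,-0.001,-1],[0,0.25,-0.2,0,0,0,-1],[0,0.1,-0.1,0,0,0,-1],[0,0,0,0,0,0,-1],[0,0,0,0,0,0,-1]]]'; python3 st.py .572 .3243 .0484 0
```

```text
clock: 63.85
position: [0.5673, 0.3157, 0.1447]
tcp_rot: [0.706, -0.002, 0.708, 0.001]
wrist_force: [-0.3, 0.6, 0.6]
grip_width: 0.0853
t 63.85 p [0.5673 0.3157 0.1447] x [-0.002 -0.001 -1.   ] jawyaw 0.19 F [-0.3  0.6  0.6] w 0.0853 j [-0.14  0.62 -0.66  1.59  0.42  1.08 -0.91]
shift units [ 0.19  0.34 -3.85]
turn deg [ 0.06 -0.13 -0.19] units [ 0.0002 -0.0004 -0.0005]
```

```bash
python3 -m creep '[[[0.06,0.12,-0.1,0,-0.0002,0,-1],[0.06,0.12,-0.1,0,-0.0002,0,-1],[0.02,0.04,-0.1,0,0,0,-1],[0,0,0,0,0,0,-1],[0,0,0,0,0,0,-1]]]'; python3 st.py .572 .3243 .0484 0
```

```text
clock: 64.47
position: [0.5715, 0.3225, 0.137]
tcp_rot: [0.707, -0.001, 0.707, 0.0]
wrist_force: [0.2, 0.4, -0.2]
grip_width: 0.0855
t 64.47 p [0.5715 0.3225 0.137 ] x [ 0.001 -0.001 -1.   ] jawyaw 0.13 F [ 0.2  0.4 -0.2] w 0.0855 j [-0.16  0.64 -0.65  1.58  0.43  1.07 -0.92]
shift units [ 0.02  0.07 -3.54]
turn deg [ 0.06  0.05 -0.13] units [ 0.0002  0.0001 -0.0003]
```

```bash
python3 -m creep '[[[0.01,0.03,-0.4,0,0,0,-1],[0.01,0.03,-0.6,0,0,0,-1],[0,0.02,-0.6,0,0,0,-1],[0,0,-0.6,0,0,0,-1],[0,0,-0.5,0,0,0,-1],[0,0,-0.3,0,0,0,-1],[0,0,-0.2,0,0,0,-1],[0,0,-0.05,0,0,0,-1],[0,0,0,0,0,0,-1],[0,0,0,0,0,0,-1]]]'; python3 st.py .572 .3243 .0484 0
```

```text
clock: 65.72
position: [0.5718, 0.3243, 0.0494]
tcp_rot: [0.707, -0.001, 0.707, 0.0]
wrist_force: [-0.4, -0.8, 0.1]
grip_width: 0.0858
t 65.72 p [0.5718 0.3243 0.0494] x [ 0.    -0.001 -1.   ] jawyaw 0.12 F [-0.4 -0.8  0.1] w 0.0858 j [-0.19  0.74 -0.6   1.64  0.5   0.93 -0.98]
shift units [ 0.01 -0.   -0.04]
turn deg [ 0.08  0.01 -0.12] units [ 0.0002  0.     -0.0003]
```

```bash
python3 -m creep '[[[0,0,0,0,0,0,0],[0,0,0,0,0,0,0.3],[0,0,0,0,0,0,1],[0,0,0,0,0,0,1],[0,0,0,0,0,0,1],[0,0,0,0,0,0,1]]]' 50; python3 st.py; python3 -m creep '[[[0,0,0.2,0,0,0,1],[0,0,0.4,0,0,0,1],[0,0,0.7,0,0,0,1],[0,0,0.7,0,0,0,1],[0,-0.2,0.7,0,0,0,1],[0.03,-0.4,0.4,0,0,0,1],[0.1,-0.7,0.1,0,0,0,1],[0.12,-0.8,0,0,0,0,1],[0.12,-0.8,0,0,0,0,1],[0.12,-0.8,0,0,0,0,1],[0.12,-0.8,0,0,0,0,1],[0.12,-0.8,0,0,0,0,1],[0.12,-0.8,0,0,0,0,1],[0.12,-0.8,0,0,0,0,1],[0.12,-0.7,0,0,0,0,1],[0.1,-0.6,0,0,0,0,1]]]'; python3 st.py .6078 .0486 .0494 0
```

```text
clock: 66.47
position: [0.5721, 0.3247, 0.0507]
tcp_rot: [0.708, -0.001, 0.707, 0.0]
wrist_force: [-0.1, 0.3, 0.2]
grip_width: 0.0525
t 66.47 p [0.5721 0.3247 0.0507] x [ 0.002 -0.001 -1.   ] jawyaw 0.11 F [-0.1  0.3  0.2] w 0.0525 j [-0.19  0.74 -0.6   1.63  0.5   0.93 -0.98]
clock: 68.47
position: [0.6032, 0.1025, 0.1353]
tcp_rot: [0.707, -0.001, 0.707, -0.001]
wrist_force: [0.1, 0.8, -2.3]
grip_width: 0.0524
t 68.47 p [0.6032 0.1025 0.1353] x [ 0.    -0.003 -1.   ] jawyaw -0.0 F [ 0.1  0.8 -2.3] w 0.0524 j [ 0.21  0.57 -0.66  1.7   0.4   1.01 -0.58]
shift units [ 0.19 -2.16 -3.44]
turn deg [0.18 0.   0.  ] units [0.0005 0.     0.    ]
```

```bash
python3 -m creep '[[[0.08,-0.6,0,0,0,0,1],[0.05,-0.45,0,0,0,0,1],[0.02,-0.3,0,0,0,0,1],[0,-0.15,0,0,0,0,1],[0,-0.05,0,0,0,0,1],[0,0,0,0,0,0,1],[0,0,0,0,0,0,1]]]'; python3 st.py .6078 .0486 .0505 0
```

```text
clock: 69.35
position: [0.6071, 0.0621, 0.1354]
tcp_rot: [0.707, -0.001, 0.707, -0.0]
wrist_force: [-0.2, 1.0, -2.7]
grip_width: 0.0523
t 69.35 p [0.6071 0.0621 0.1354] x [ 0.    -0.002 -1.   ] jawyaw 0.06 F [-0.2  1.  -2.7] w 0.0523 j [ 0.28  0.57 -0.65  1.7   0.4   1.01 -0.51]
shift units [ 0.03 -0.54 -3.4 ]
turn deg [ 0.11  0.01 -0.06] units [ 0.0003  0.     -0.0002]
```

```bash
python3 -m creep '[[[0.01,-0.18,-0.3,0,0,0,1],[0.01,-0.18,-0.5,0,0,0,1],[0,-0.1,-0.6,0,0,0,1],[0,0,-0.6,0,0,0,1],[0,0,-0.5,0,0,0,1],[0,0,-0.3,0,0,0,1],[0,0,-0.1,0,0,0,1],[0,0,0,0,0,0,1],[0,0,0,0,0,0,1]]]' 50; python3 st.py .6078 .0486 .0505 0
```

```text
clock: 70.47
position: [0.607, 0.0505, 0.0567]
tcp_rot: [0.707, -0.001, 0.708, 0.0]
wrist_force: [-0.5, -0.4, -1.2]
grip_width: 0.0528
t 70.47 p [0.607  0.0505 0.0567] x [-0.001 -0.002 -1.   ] jawyaw 0.12 F [-0.5 -0.4 -1.2] w 0.0528 j [ 0.26  0.66 -0.6   1.76  0.47  0.87 -0.55]
shift units [ 0.03 -0.08 -0.25]
turn deg [ 0.09 -0.08 -0.12] units [ 0.0002 -0.0002 -0.0003]
```

```bash
python3 -m creep '[[[0.02,-0.04,-0.04,0,0,0,1],[0,-0.03,-0.06,0,0,0,1],[0,0,-0.06,0,0,0,1],[0,0,0,0,0,0,1]]]' 50; python3 st.py .6078 .0486 .0505 0
```

```text
clock: 70.97
position: [0.6082, 0.0485, 0.0534]
tcp_rot: [0.707, -0.001, 0.707, 0.0]
wrist_force: [-0.0, -0.6, -2.1]
grip_width: 0.0527
t 70.97 p [0.6082 0.0485 0.0534] x [ 0.    -0.002 -1.   ] jawyaw 0.11 F [-0.  -0.6 -2.1] w 0.0527 j [ 0.26  0.67 -0.6   1.76  0.48  0.87 -0.55]
shift units [-0.01  0.   -0.12]
turn deg [ 0.1   0.02 -0.11] units [ 0.0003  0.0001 -0.0003]
```

```bash
python3 -m creep '[[[0,0,-0.08,0,0,0,1],[0,0,-0.08,0,0,0,1],[0,0,-0.06,0,0,0,1]]]' 50; python3 st.py .6078 .0486 .0505 0
```

```text
clock: 71.35
position: [0.6083, 0.0485, 0.0505]
tcp_rot: [0.707, -0.002, 0.707, -0.001]
wrist_force: [-7.9, -1.5, 15.9]
grip_width: 0.0527
t 71.35 p [0.6083 0.0485 0.0505] x [ 0.001 -0.003 -1.   ] jawyaw 0.09 F [-7.9 -1.5 15.9] w 0.0527 j [ 0.26  0.67 -0.6   1.76  0.48  0.86 -0.56]
shift units [-0.02  0.   -0.  ]
turn deg [ 0.19  0.05 -0.09] units [ 0.0005  0.0001 -0.0003]
```

```bash
python3 -m creep '[[[0,0,0.02,0,0,0,1],[0,0,0.01,0,0,0,0],[0,0,0,0,0,0,-0.6],[0,0,0,0,0,0,-1],[0,0,0,0,0,0,-1]]]' 50; python3 st.py; python3 -m creep '[[[0,0,0.4,0,0,0,-1],[0,0,0.8,0,0,0,-1],[0,0,0.9,0,0,0,-1],[0,0,0.9,0,0,0,-1],[0,0,0.8,0,0,0,-1],[-0.1,0.4,0.4,0,0,0.01,-1],[-0.3,0.7,0.1,0,0,0.017,-1],[-0.4,0.85,0,0,0,0.018,-1],[-0.4,0.85,0,0,0,0.018,-1],[-0.4,0.85,0,0,0,0.018,-1],[-0.4,0.85,0,0,0,0.018,-1],[-0.4,0.85,0,0,0,0.018,-1],[-0.4,0.85,0,0,0,0.018,-1],[-0.4,0.85,0,0,0,0.018,-1],[-0.4,0.85,0,0,0,0.018,-1],[-0.4,0.85,0,0,0,0.018,-1]]]' 50; python3 st.py .4684 .324 .14 90; python3 - <<'E'
from h import *
T=cap("top","t8");S=cap("side","s8")
im=T["img"];hsv=cv2.cvtColor(im,cv2.COLOR_RGB2HSV); H,Sa,V=[hsv[...,i].astype(int) for i in range(3)]
for th in(110,185):
    m=(H<10)&(Sa>110)&(V>th); q=np.zeros(m.shape,bool);q[120:260,250:390]=m[120:260,250:390];print(blobs(q,30))
E
```

```text
clock: 71.97
position: [0.6088, 0.0488, 0.0516]
tcp_rot: [0.708, -0.002, 0.706, -0.0]
wrist_force: [0.3, 0.2, 0.3]
grip_width: 0.0857
t 71.97 p [0.6088 0.0488 0.0516] x [ 0.002 -0.003 -1.   ] jawyaw 0.1 F [0.3 0.2 0.3] w 0.0857 j [ 0.26  0.67 -0.6   1.76  0.48  0.86 -0.55]
clock: 73.97
position: [0.5101, 0.2736, 0.1881]
tcp_rot: [0.588, -0.406, 0.57, 0.406]
wrist_force: [-0.2, 0.2, -0.5]
grip_width: 0.0856
t 73.97 p [0.5101 0.2736 0.1881] x [ 0.021  0.014 -1.   ] jawyaw 70.16 F [-0.2  0.2 -0.5] w 0.0856 j [ 0.14  0.56 -1.    1.74  0.53  1.11  0.2 ]
shift units [-1.67  2.01 -1.93]
turn deg [-1.01  1.05 19.85] units [-0.0028  0.0029  0.0551]
[((np.float64(287.77), np.float64(172.18)), (275, 158, 26, 30, 592))]
[((np.float64(287.39), np.float64(169.31)), (276, 158, 24, 23, 430))]
```

View pics/t8.png

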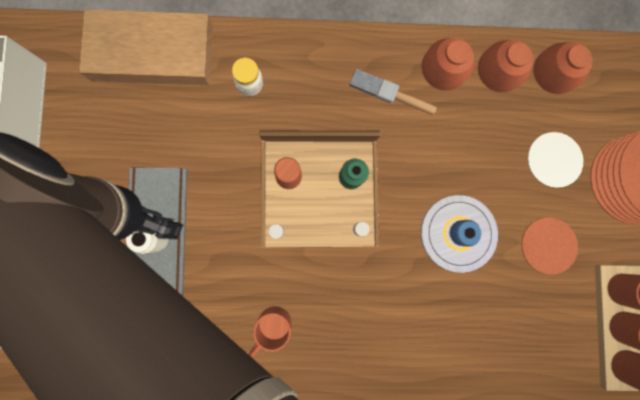

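The tumbler is back: its centroid is (287.77,172.18) against (287.71,172.31) at the start. Now the vase.

```bash
python3 -m creep '[[[-0.4,0.6,0,-0.001,0.001,0.015,-1],[-0.4,0.5,-0.1,-0.001,0.001,0.014,-1],[-0.35,0.4,-0.2,-0.001,0.001,0.011,-1],[-0.2,0.2,-0.3,0,0,0.006,-1],[-0.1,0.1,-0.3,0,0,0.002,-1],[0,0,-0.2,0,0,0,-1],[0,0,0,0,0,0,-1],[0,0,0,0,0,0,-1]]]'; python3 st.py .4684 .324 .0465 90
```

```text
clock: 75.08
position: [0.4749, 0.3174, 0.1619]
tcp_rot: [0.512, -0.49, 0.512, 0.486]
wrist_force: [0.4, -0.2, -0.3]
grip_width: 0.0855
t 75.08 p [0.4749 0.3174 0.1619] x [ 0.003 -0.004 -1.   ] jawyaw 87.29 F [ 0.4 -0.2 -0.3] w 0.0855 j [ 0.06  0.62 -1.05  1.76  0.6   1.12  0.34]
shift units [-0.26  0.26 -4.62]
turn deg [0.21 0.19 2.71] units [0.0006 0.0005 0.0075]
```

```bash
python3 -m creep '[[[-0.08,0.08,-0.2,0.0003,0.0003,0.004,-1],[-0.08,0.08,-0.3,0.0003,0.0002,0.003,-1],[-0.06,0.04,-0.3,0,0,0,-1],[0,0,-0.1,0,0,0,-1],[0,0,0,0,0,0,-1],[0,0,0,0,0,0,-1]]]'; python3 st.py .4684 .324 .0465 90
```

```text
clock: 75.82
position: [0.4692, 0.3226, 0.1378]
tcp_rot: [0.5, -0.5, 0.5, 0.5]
wrist_force: [-0.6, -0.8, -0.4]
grip_width: 0.0853
t 75.83 p [0.4692 0.3226 0.1378] x [-0.  0. -1.] jawyaw 89.95 F [-0.6 -0.8 -0.4] w 0.0853 j [ 0.04  0.65 -1.04  1.79  0.63  1.08  0.35]
shift units [-0.03  0.06 -3.65]
turn deg [-0.02 -0.    0.05] units [-0.0001 -0.      0.0001]
```

```bash
python3 -m creep '[[[-0.01,0.02,-0.4,0,0,0,-1],[-0.01,0.02,-0.6,0,0,0,-1],[0,0.02,-0.6,0,0,0,-1],[0,0,-0.6,0,0,0,-1],[0,0,-0.5,0,0,0,-1],[0,0,-0.4,0,0,0,-1],[0,0,-0.2,0,0,0,-1],[0,0,-0.05,0,0,0,-1],[0,0,0,0,0,0,-1],[0,0,0,0,0,0,-1]]]'; python3 st.py .4684 .324 .0465 90
```

```text
clock: 77.08
position: [0.4686, 0.3241, 0.0479]
tcp_rot: [0.5, -0.5, 0.5, 0.5]
wrist_force: [-0.1, 0.2, -0.5]
grip_width: 0.0853
t 77.08 p [0.4686 0.3241 0.0479] x [-0.  0. -1.] jawyaw 89.94 F [-0.1  0.2 -0.5] w 0.0853 j [-0.03  0.75 -0.94  1.85  0.75  0.94  0.25]
shift units [-0.01 -0.01 -0.06]
turn deg [-0.02 -0.01  0.06] units [-0.0001 -0.      0.0002]
```

```bash
python3 -m creep '[[[0,0,0,0,0,0,0],[0,0,0,0,0,0,0.3],[0,0,0,0,0,0,1],[0,0,0,0,0,0,1],[0,0,0,0,0,0,1],[0,0,0,0,0,0,1]]]' 50; python3 st.py; python3 -m creep '[[[0,0,0.2,0,0,0,1],[0,0,0.4,0,0,0,1],[0,0,0.7,0,0,0,1],[0,0,0.7,0,0,0,1],[0,-0.2,0.7,0,0,0,1],[0,-0.4,0.4,0,0,0,1],[0.1,-0.7,0.1,0,0,0,1],[0.15,-0.8,0,0,0,0,1],[0.15,-0.8,0,0,0,0,1],[0.15,-0.8,0,0,0,0,1],[0.15,-0.8,0,0,0,0,1],[0.15,-0.8,0,0,0,0,1],[0.15,-0.8,0,0,0,0,1],[0.15,-0.8,0,0,0,0,1],[0.15,-0.8,0,0,0,0,1],[0.15,-0.8,0,0,0,0,1],[0.15,-0.7,0,0,0,0,1]]]'; python3 st.py .5415 -.0208 .0485 90
```

```text
clock: 77.82
position: [0.4691, 0.3242, 0.0488]
tcp_rot: [0.501, -0.5, 0.5, 0.5]
wrist_force: [-0.5, -0.1, 0.1]
grip_width: 0.0548
t 77.83 p [0.4691 0.3242 0.0488] x [ 0.001  0.001 -1.   ] jawyaw 89.92 F [-0.5 -0.1  0.1] w 0.0548 j [-0.03  0.75 -0.94  1.85  0.75  0.94  0.25]
clock: 79.95
position: [0.508, 0.0774, 0.1393]
tcp_rot: [0.501, -0.501, 0.502, 0.496]
wrist_force: [0.9, 0.5, -2.7]
grip_width: 0.0549
t 79.95 p [0.508  0.0774 0.1393] x [ 0.003 -0.006 -1.   ] jawyaw 89.71 F [ 0.9  0.5 -2.7] w 0.0549 j [ 0.57  0.57 -1.1   1.92  0.61  1.03  0.77]
shift units [ 1.34 -3.93 -3.63]
turn deg [0.35 0.19 0.29] units [0.001  0.0005 0.0008]
```

```bash
python3 -m creep '[[[0.25,-0.7,0,0.0005,0.0003,0.0005,1],[0.25,-0.7,0,0.0003,0,0,1],[0.25,-0.7,0,0,0,0,1],[0.2,-0.6,0,0,0,0,1],[0.15,-0.4,0,0,0,0,1],[0.1,-0.2,0,0,0,0,1],[0,-0.05,0,0,0,0,1],[0,0,0,0,0,0,1],[0,0,0,0,0,0,1]]]'; python3 st.py .5416 -.0208 .0485 90
```

```text
clock: 81.08
position: [0.5376, -0.0133, 0.1404]
tcp_rot: [0.5, -0.5, 0.502, 0.498]
wrist_force: [-0.8, -0.0, -2.0]
grip_width: 0.0553
t 81.08 p [ 0.5376 -0.0133  0.1404] x [ 0.001 -0.003 -1.   ] jawyaw 89.75 F [-0.8 -0.  -2. ] w 0.0553 j [ 0.72  0.61 -1.08  1.86  0.62  1.06  0.95]
shift units [ 0.16 -0.3  -3.67]
turn deg [0.18 0.04 0.25] units [0.0005 0.0001 0.0007]
```

```bash
python3 -m creep '[[[0.05,-0.1,-0.3,0.0003,0,0,1],[0.05,-0.1,-0.5,0,0,0,1],[0.02,-0.06,-0.6,0,0,0,1],[0,0,-0.6,0,0,0,1],[0,0,-0.6,0,0,0,1],[0,0,-0.4,0,0,0,1],[0,0,-0.15,0,0,0,1],[0,0,0,0,0,0,1],[0,0,0,0,0,0,1]]]' 50; python3 st.py .5416 -.0208 .0485 90
```

```text
clock: 82.2
position: [0.5401, -0.0194, 0.0551]
tcp_rot: [0.5, -0.499, 0.501, 0.499]
wrist_force: [0.0, 0.1, -1.3]
grip_width: 0.0549
t 82.2 p [ 0.5401 -0.0194  0.0551] x [-0.001 -0.    -1.   ] jawyaw 89.83 F [ 0.   0.1 -1.3] w 0.0549 j [ 0.66  0.72 -0.98  1.92  0.75  0.93  0.87]
shift units [ 0.06 -0.06 -0.26]
turn deg [ 0.03 -0.05  0.17] units [ 0.0001 -0.0001  0.0005]
```

```bash
python3 -m creep '[[[0.03,-0.03,-0.04,0,0,0,1],[0.02,-0.02,-0.06,0,0,0,1],[0,0,-0.06,0,0,0,1],[0,0,0,0,0,0,1]]]' 50; python3 st.py .5416 -.0208 .0485 90
```

```text
clock: 82.7
position: [0.5422, -0.0209, 0.0518]
tcp_rot: [0.501, -0.5, 0.501, 0.499]
wrist_force: [-0.6, -0.4, -2.2]
grip_width: 0.055
t 82.7 p [ 0.5422 -0.0209  0.0518] x [ 0.001 -0.001 -1.   ] jawyaw 89.81 F [-0.6 -0.4 -2.2] w 0.055 j [ 0.65  0.72 -0.98  1.92  0.76  0.92  0.87]
shift units [-0.02  0.   -0.13]
turn deg [0.05 0.05 0.19] units [0.0001 0.0001 0.0005]
```

```bash
python3 -m creep '[[[-0.02,0,-0.08,0,0,0,1],[-0.01,0,-0.08,0,0,0,1],[0,0,-0.06,0,0,0,1]]]' 50; python3 st.py .5416 -.0208 .0485 90
```

```text
clock: 83.08
position: [0.5419, -0.0209, 0.0487]
tcp_rot: [0.501, -0.5, 0.501, 0.498]
wrist_force: [-8.4, -2.1, 22.8]
grip_width: 0.0549
t 83.08 p [ 0.5419 -0.0209  0.0487] x [ 0.002 -0.003 -1.   ] jawyaw 89.8 F [-8.4 -2.1 22.8] w 0.0549 j [ 0.65  0.72 -0.97  1.92  0.76  0.92  0.86]
shift units [-0.01  0.   -0.01]
turn deg [0.19 0.12 0.2 ] units [0.0005 0.0003 0.0006]
```

Release, rise straight up, then retreat to the front-right, clear of the cameras.

```bash
python3 -m creep '[[[0,0,0.02,0,0,0,1],[0,0,0.01,0,0,0,0],[0,0,0,0,0,0,-0.6],[0,0,0,0,0,0,-1],[0,0,0,0,0,0,-1]]]' 50; python3 st.py; python3 -m creep '[[[0,0,0.4,0,0,0,-1],[0,0,0.8,0,0,0,-1],[0,0,0.9,0,0,0,-1],[0,0,0.9,0,0,0,-1],[0,0,0.9,0,0,0,-1],[0,0,0.9,0,0,0,-1],[-0.2,0.3,0.4,0,0,0,-1],[-0.3,0.7,0.2,0,0,0,-1],[-0.3,0.9,0,0,0,0,-1],[-0.3,0.9,0,0,0,0,-1],[-0.3,0.9,0,0,0,0,-1],[-0.3,0.9,0,0,0,0,-1],[-0.3,0.9,0,0,0,0,-1],[-0.3,0.9,0,0,0,0,-1],[-0.3,0.6,0,0,0,0,-1],[-0.1,0.3,0,0,0,0,-1],[0,0,0,0,0,0,-1],[0,0,0,0,0,0,-1]]]' 50; python3 st.py; python3 - <<'E'
from h import *
T=cap("top","t9");S=cap("side","s9")
E
```

```text
clock: 83.7
position: [0.5423, -0.0207, 0.0497]
tcp_rot: [0.501, -0.501, 0.501, 0.498]
wrist_force: [-0.5, -0.5, -0.0]
grip_width: 0.0854
t 83.7 p [ 0.5423 -0.0207  0.0497] x [ 0.003 -0.003 -1.   ] jawyaw 89.81 F [-0.5 -0.5 -0. ] w 0.0854 j [ 0.65  0.72 -0.97  1.92  0.76  0.92  0.86]
clock: 85.95
position: [0.4636, 0.1767, 0.197]
tcp_rot: [-0.498, 0.504, -0.499, -0.499]
wrist_force: [0.6, 0.1, 0.2]
grip_width: 0.0857
t 85.95 p [0.4636 0.1767 0.197 ] x [ 0.004 -0.005 -1.   ] jawyaw 90.37 F [0.6 0.1 0.2] w 0.0857 j [ 0.44  0.48 -1.18  1.89  0.5   1.11  0.65]
```

View pics/t9.png

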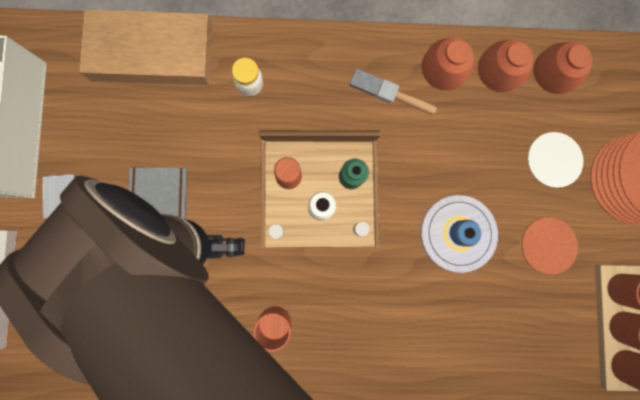

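View pics/s9.png

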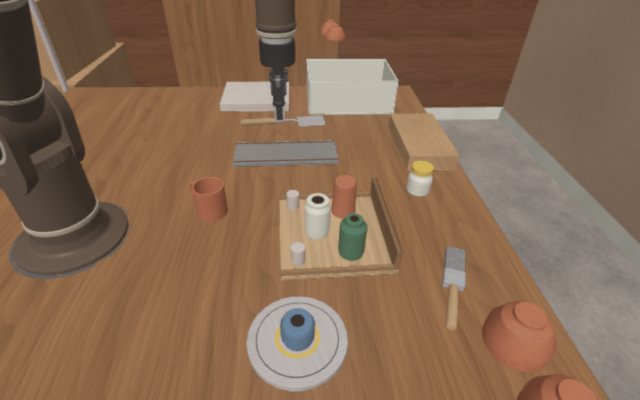

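All pieces stand as asked (vase mouth 322,204; tumbler 288,172; bottle 356,170; pot in the ring at 470,233; props 276,231 and 361,229). Comparing numbers with the start.

```bash
python3 - <<'E'
from h import *
T=cap("top");S=cap("side")
for d,roi in((T,(120,260,250,390)),(S,(165,290,265,405))):
    y0,y1,x0,x1=roi; im=d["img"]; g=im.max(2)
    hsv=cv2.cvtColor(im,cv2.COLOR_RGB2HSV); H,Sa,V=[hsv[...,i].astype(int) for i in range(3)]
    def r(c):
        q=np.zeros(g.shape,bool); q[y0:y1,x0:x1]=c[y0:y1,x0:x1]; return [tuple(map(float,b[0])) for b in blobs(q,25)]
    print("dark",r(g<62),"white",r((Sa<45)&(V>130)),"or",r((H<10)&(Sa>110)&(V>110)))
u,v=(322.25,204.18),(317.54,199.69)
E
```

```text
dark [(356.12, 169.88), (322.15, 204.15)] white [(321.87, 205.63), (361.4, 228.85), (275.69, 231.07)] or [(287.77, 172.29)]
dark [(317.49, 199.51)] white [(292.39, 199.13), (316.89, 217.06), (297.48, 253.02)] or [(343.44, 196.39)]
```

```bash
python3 -m creep '[[[0,0,0,0,0,0,-1],[0,0,0,0,0,0,-1],[0,0,0,0,0,0,-1],[0,0,0,0,0,0,-1]]]'; python3 -c "
from rig import robot
print(robot.hand_in())"
```

```text
clock: 86.65
position: [0.4641, 0.176, 0.1969]
tcp_rot: [-0.499, 0.503, -0.499, -0.499]
wrist_force: [-0.3, 0.6, 0.2]
grip_width: 0.0855
the job is handed in; nothing more can be done
None
```

The job is done and handed in at 86.7 s of the 141 s allowed. I stood the tumbler, vase and bottle on the side board, and moved the blue pot to the middle of the yellow ring. Then I put the bottle, tumbler and vase back on their starting spots. The hand-in gave no verdict.

- **Blue pot:** it measured (0.4926, -0.3082), with the ring centre at (0.4921, -0.3077), so under 1 mm off.
- **Tall pieces:** seen from above, the bottle, tumbler and vase are each within about 0.4 pixel of where they started, roughly 1 mm or less.
- **Kiln props:** each is within about 0.2 pixel of its starting place.
- **Standing and clear:** everything was upright, and the open gripper was holding still away from all the pieces at the end.
- **Forces:** the highest wrist reading I saw was about 29 N, when a piece touched down. I only read it at the end of each move.
- **One check differed:** the tumbler's visible centre in the side view was about 3 pixels lower than at the start. I put this down to the pot no longer hiding its lower part, since the view from above shows no shift.

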